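# Size adapter rings on the colour taper and store them in the hooded case

### The job

Lift the clear hood of the ring case past its over-centre point, so that it stays open by itself, and leave it open. Then sort the three or four loose adapter rings one at a time: slide a ring down the colour-banded taper until it stops, see in which colour band its lower edge has stopped, and lay it flat in the dish of that colour in the case before you gauge the next. Finish with every ring in its dish, and leave the marker, the peeler and the cup alone.

Things in the scene. Friction and masses are not known exactly. Their poses are not given: they have to be found in the camera images.
- taper_foot (a point): Centre of the underside of the fixed ring gauge (z up): round steel foot, 88 mm across, 12 mm thick, with an upright taper on it, 54 mm across at 12 mm above this point and narrowing evenly by 8 mm per 14 mm of height. Colour bands, in mm above this point: blue 12 to 26, green 26 to 40, yellow 40 to 54, red 54 to 68; thin white lines part them.
- taper_tip (a point): Tip of the gauge's bare steel rounded nose (15 mm across 5 mm lower), on the axis, 85 mm above taper_foot. A ring slid over it stops with its LOWER edge about two thirds of the way up the band of its size: most of that band still shows just below the ring, and the ring hides what is above.
- hood (a joint): Angle of the clear hood about its level hinge, rad: 0 shut, 1.95 fully open (stop). Its over-centre point lies between 1.0 and 1.15 rad: below that its weight overcomes the hinge spring and it falls shut (under 2 N at the bar lifts it); above it, spring and weight swing it open by themselves against the stop.
- hood_bar (a point): Centre of the hood's black round handle bar, 12 mm thick, 116 mm long, parallel to the hinge (the point's y axis); it stands 45 mm in front (point's -x, towards the robot) of the hood's front face, on two thin arms 52 mm either side of its centre. Shut: 50 mm above the work surface. It swings at a radius of 251 mm about the hinge and can turn in a grip.
- hood_axis (a point): Middle of the hood's hinge axis (along this point's y) at the back of the fixed ring case, 30 mm above the work surface; x is level, the shut hood lies on the -x side. Hood: clear plastic, grey edging, 200 x 184 mm, its shut top 65 mm above the work surface; four dishes stand under it, two by two.
- dish_blue_floor (a point): Centre of the floor (upper face) of the blue dish in the ring case, 10.5 mm above the work surface: a fixed square dish 79 mm outside, 74 mm inside, axes along its sides, walls standing 4.5 mm above the floor. The four dishes stand 84 mm apart, two by two, under the hood; which colour is where varies.
- dish_green_floor (a point): Centre of the floor (upper face) of the green dish in the ring case, 10.5 mm above the work surface: a fixed square dish 79 mm outside, 74 mm inside, axes along its sides, walls standing 4.5 mm above the floor. The four dishes stand 84 mm apart, two by two, under the hood; which colour is where varies.
- dish_yellow_floor (a point): Centre of the floor (upper face) of the yellow dish in the ring case, 10.5 mm above the work surface: a fixed square dish 79 mm outside, 74 mm inside, axes along its sides, walls standing 4.5 mm above the floor. The four dishes stand 84 mm apart, two by two, under the hood; which colour is where varies.
- dish_red_floor (a point): Centre of the floor (upper face) of the red dish in the ring case, 10.5 mm above the work surface: a fixed square dish 79 mm outside, 74 mm inside, axes along its sides, walls standing 4.5 mm above the floor. The four dishes stand 84 mm apart, two by two, under the hood; which colour is where varies.
- ring_a_mid (a point): Centre, half-way up, of a loose plain aluminium adapter ring: 60 mm outside diameter, 32 mm high, about 90 g, the two faces alike, z along its axis; lies flat at the start. All rings have the same outside; the bore is one of four sizes (24 to 48 mm), not given here. May be absent.
- ring_a: The same ring; origin at the centre of its lower face, z along its axis. May be absent.
- ring_b_mid (a point): Centre, half-way up, of a loose plain aluminium adapter ring: 60 mm outside diameter, 32 mm high, about 90 g, the two faces alike, z along its axis; lies flat at the start. All rings have the same outside; the bore is one of four sizes (24 to 48 mm), not given here. May be absent.
- ring_b: The same ring; origin at the centre of its lower face, z along its axis. May be absent.
- ring_c_mid (a point): Centre, half-way up, of a loose plain aluminium adapter ring: 60 mm outside diameter, 32 mm high, about 90 g, the two faces alike, z along its axis; lies flat at the start. All rings have the same outside; the bore is one of four sizes (24 to 48 mm), not given here. May be absent.
- ring_c: The same ring; origin at the centre of its lower face, z along its axis. May be absent.
- ring_d_mid (a point): Centre, half-way up, of a loose plain aluminium adapter ring: 60 mm outside diameter, 32 mm high, about 90 g, the two faces alike, z along its axis; lies flat at the start. All rings have the same outside; the bore is one of four sizes (24 to 48 mm), not given here. May be absent.
- ring_d: The same ring; origin at the centre of its lower face, z along its axis. May be absent.
- marker: Bystander: black and white marker pen, 128 mm, lying on the raised wooden board behind the work (board top 45 mm above the work surface, its front edge 0.705 m ahead of the robot); leave alone.
- peeler: Bystander: black peeler, 170 mm, lying at the table's left edge, near the robot; leave alone.
- cup: Bystander: black tumbler upside down, 97 mm high, on the raised wooden board behind the work (board top 45 mm above the work surface, its front edge 0.705 m ahead of the robot); leave alone.

How it is judged:
By the outcome, as a careful person would: the job done as asked, in the order asked, and still so for the second after the job is handed in, with the robot touching nothing.
Of ring_a, ring_b, ring_c, ring_d only 3 to 4 are there at a start; the rules pass over those that are not, and their reading is None.
At some moment in a run one of ring_a, ring_b, ring_c, ring_d may be knocked a few centimetres aside while the robot is not near it.
Once in a run the grip may slacken for a moment while it holds something.
It also fails if it takes over 210 s, if anything falls off the work surface, if the arm or the gripper's body presses on something with over 40 N, if the wrist force passes 120 N, or if a joint passes its speed limit or range.

### The arm

A 7-joint arm with a two-finger parallel gripper is mounted at the origin on a cart in front of the work surface, level with it; the furniture and walls round the work are solid. World frame = base frame: x ahead of the robot, y to its left, z up, the work surface at z = 0. Lengths are in m, angles in rad, forces in N, time in s.
With the tool pointing down it reaches from about 0.4 to 0.875 m from the base axis. Payload 19.3 kg.
Tool frame: the origin (TCP) lies between the finger pads; the fingertips stand r.tips_ahead ahead of it and the grasp point (between the pads) lies 3 mm ahead of it (r.tips_ahead is the distance from the TCP to the fingertips, in m); y points along the fingers, x is the direction in which the jaws open and shut, and the axes are right-handed (so a half turn about y gives the same grasp; the last joint's range is limited). The gripper opens to 85 mm and grips with 20 to 120 N. Pads are 22 mm wide; open, the fingers measure 114 mm over their backs; the gripper's body (76 mm by 85 mm) begins 54 mm behind the grasp point. The pads swing forward as they close: fully open they stand 13 mm farther back than shut.
Start: joints at [-1.261, 0.521, -0.036, 1.599, 0.021, 1.021, -0.113], TCP at [0.232, 0.58, 0.253] pointing down, gripper open.
Joint ranges: [-2.91, 2.91], [-0.3, 2.13], [-1.5, 1.42], [0.17, 2.43], [-1.26, 4.41], [0.16, 1.93], [-2.52, 2.52]. Speed limits (rad/s): [1.89, 1.89, 2.39, 2.39, 3.01, 3.01, 3.01].

### API

Orientations are given as [roll, pitch, yaw] about the fixed x, y, z axes, in that order (R = Rz(yaw) Ry(pitch) Rx(roll)).
In Python, from rig import r gives the robot as it stands.
- The arm moves only by the tool play_rows, never from a script. Its argument "deltas" is a list of rows, each an object with "slide": the shift along the tool's x, y, z in mm, a list of three; "spin": the turn about the tool's y in degrees. A call has 1 to 5 rows; each row is the pose to reach, as a shift and turn from the pose measured when the call began, along the tool's axes at that moment; what a row does not reach only later rows make up. A row lasts 1/8 s, in which the tool goes at most 62.5 mm and 10.7 degrees, less where a joint would pass 70% of its speed; a pose out of reach is approached as far as the arm can. A call with a gripper value outside its range is refused whole. "grip" is the finger opening in mm, from 0 to 85.4, set as the call begins (left out, the last holds). The fingers move at their own pace and stop on an object; "grip_force" is the grip in N (left out, the last holds). Time passes only in rows, so rows that repeat a pose let the fingers close. It gives the time, the measured TCP pose, the force and the opening at its end, in the units of the state.
- r.get_state(): the state, without advancing time (a new reading comes with each control period).
- r.grab_frame(name): name is "scene" or "top" or "wrist"; returns the picture (420x560x3 uint8, red, green, blue); there is no depth.
- r.camera_info(name): a dict with "mtx" (3x3 intrinsics, pixels), "rvec" (rotation vector, rad) and "tvec" (3), from world to camera coordinates, as OpenCV has them. Camera axes: x right, y down, z forward; pixel columns grow to the right and rows downward; lengths in m; the calibration is good to about 2 mm. A picture is of the moment at which its call begins: read the wrist's pose just before it. camera_info takes no time and is no camera call; for the wrist camera it gives the pose at the moment of the call.
- r.hand_in(): hands the job in, once; it reports no verdict.
The state is a dict: "time_s": time; "joint_positions": joint angles; "joint_velocities": joint speeds; "joint_torque": joint torques, N m; "eef_pos": TCP position; "eef_rot": TCP orientation; "ft_force": force on the tool from outside, world axes, zero at the start; "torque": the same for the moment, N m; "gripper_width": finger opening in m.
Only numpy, scipy, OpenCV 4.12 (cv2) and the standard library are available. Lean on these libraries where they do the work, as an engineer would, in place of code of your own. Each camera call takes 0.05 s, during which the arm holds its last target.

## Working session

There is one attempt and no reset: what is moved stays moved. The work goes in short steps, Python scripts to look and compute and a tool call to move; the robot and the scene stay as the last step left them, time stands still between calls to the robot, and variables do not carry over. Pictures are saved under pics/ and viewed, and the job is handed in when it is done.

Besides the shell and the picture viewer there is one more tool, called by a JSON object that holds its "method" and its "body", one argument or row to a line. play_rows: Moves the arm, as the interface text tells. Its arguments: {"type":"object","properties":{"deltas":{"type":"array","items":{"type":"object","properties":{"slide":{"type":"array","items":{"type":"number"}},"spin":{"type":"number"}}}},"grip":{"type":"number"},"grip_force":{"type":"number"}},"required":["deltas"]}

```bash
ls -la; mkdir -p pics; cat > h.py <<'E'
import numpy as np, cv2
from rig import r
from scipy.spatial.transform import Rotation as R
def snap(n,f):
    ci=r.camera_info(n); im=r.grab_frame(n); cv2.imwrite('pics/'+f+'.png',cv2.cvtColor(np.asarray(im),cv2.COLOR_RGB2BGR))
    np.savez('pics/'+f+'.npz',mtx=ci['mtx'],rvec=ci['rvec'],tvec=ci['tvec']); return im
def cam(f):
    d=np.load('pics/'+f+'.npz'); return d['mtx'],d['rvec'].ravel(),d['tvec'].ravel()
def ray(f,uv):
    K,rv,t=cam(f); Rm=R.from_rotvec(rv).as_matrix(); c=-Rm.T@t
    d=Rm.T@np.linalg.solve(K,[uv[0],uv[1],1.]); return c,d/np.linalg.norm(d)
def onz(f,uv,z):
    c,d=ray(f,uv); return c+d*(z-c[2])/d[2]
def tri(obs):
    A=np.zeros((3,3));b=np.zeros(3)
    rs=[ray(f,uv) for f,uv in obs]
    for c,d in rs:
        P=np.eye(3)-np.outer(d,d);A+=P;b+=P@c
    p=np.linalg.solve(A,b); return p,[np.linalg.norm((np.eye(3)-np.outer(d,d))@(p-c)) for c,d in rs]
def proj(f,p):
    K,rv,t=cam(f); return cv2.projectPoints(np.atleast_2d(np.asarray(p,float)),rv,t,K,None)[0].reshape(-1,2)
def st():
    s=r.get_state(); print('t',round(s['time_s'],2),'pos',np.round(s['eef_pos'],4),'rot',np.round(s['eef_rot'],3),'F',np.round(s['ft_force'],1),'w',round(s['gripper_width'],4)); return s
def todo(target):
    "shift in tool axes (mm) to world target"
    s=r.get_state(); Rm=R.from_euler('xyz',s['eef_rot']).as_matrix()
    return np.round(Rm.T@(np.asarray(target)-np.asarray(s['eef_pos']))*1000,1)
E
python3 - <<'E'
from h import *
s=st(); print(s, r.tips_ahead); print(R.from_euler('xyz',s['eef_rot']).as_matrix().round(3))
for n in['scene','top','wrist']: snap(n,n+'0')
for n in['scene','top','wrist']: print(n,[x.round(3) for x in ray(n+'0',(280,210))])
E
```

```text
total 12
drwxr-xr-x  3 agent agent 4096 Dec  7 15:35 .
drwxr-xr-x 23 root  root  4096 Dec  7 15:35 ..
drwxr-xr-x  2 agent agent 4096 Dec  7 15:35 pics
t 0.0 pos [0.2316 0.5802 0.2527] rot [-1.571e+00  1.000e-03  1.191e+00] F [-0.8  0.  -1.2] w 0.0852
{'time_s': 0.0, 'joint_positions': array([-1.261244  ,  0.52201848, -0.03633391,  1.59998651,  0.02120552,
        1.02110621, -0.11281182]), 'joint_velocities': array([ 0.00037833, -0.00045687, -0.00096254, -0.00185348,  0.00075495,
        0.00047464,  0.00065238]), 'joint_torque': array([ 1.42465691e-03, -9.27094245e+01,  1.98051922e+00, -3.69940317e+01,
        1.79453212e-02,  8.06627126e-03, -8.53729375e-06]), 'eef_pos': array([0.23159806, 0.58017603, 0.25273056]), 'eef_rot': array([-1.57087862e+00,  1.13037381e-03,  1.19103030e+00]), 'ft_force': array([-0.75513681,  0.04648161, -1.1633205 ]), 'torque': array([-0.00394032, -0.02902563, -0.038442  ]), 'gripper_width': 0.08518116425143352} 0.022
[[ 0.371 -0.    -0.929]
 [ 0.929 -0.001  0.371]
 [-0.001 -1.    -0.   ]]
scene [array([-0.028,  0.45 ,  0.483]), array([ 0.73 , -0.488, -0.478])]
top [array([0.559, 0.046, 1.092]), array([ 0.064, -0.009, -0.998])]
wrist [array([0.171, 0.605, 0.373]), array([ 0.253, -0.085, -0.964])]
```

View pics/scene0.png

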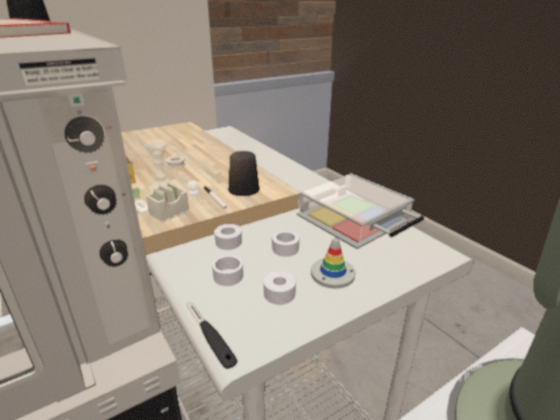

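View pics/top0.png

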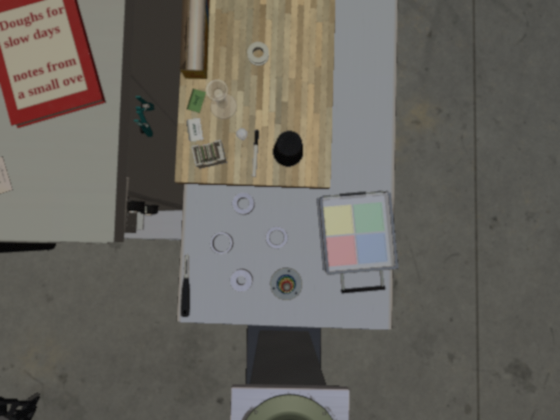

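View pics/wrist0.png

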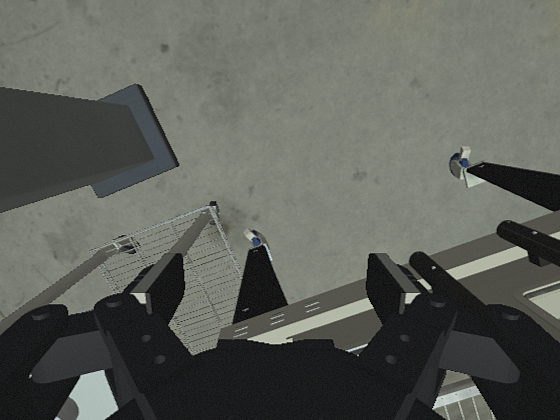

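```bash
python3 - <<'E'
from h import *
a=cv2.imread('pics/top0.png'); cv2.imwrite('pics/tc.png',cv2.resize(a[175:315,175:405],None,fx=3.4,fy=3.4,interpolation=cv2.INTER_CUBIC))
a=cv2.imread('pics/scene0.png'); cv2.imwrite('pics/sc.png',cv2.resize(a[165:310,190:435],None,fx=3.2,fy=3.2,interpolation=cv2.INTER_CUBIC))
E
```

```text
(no output)
```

View pics/tc.png

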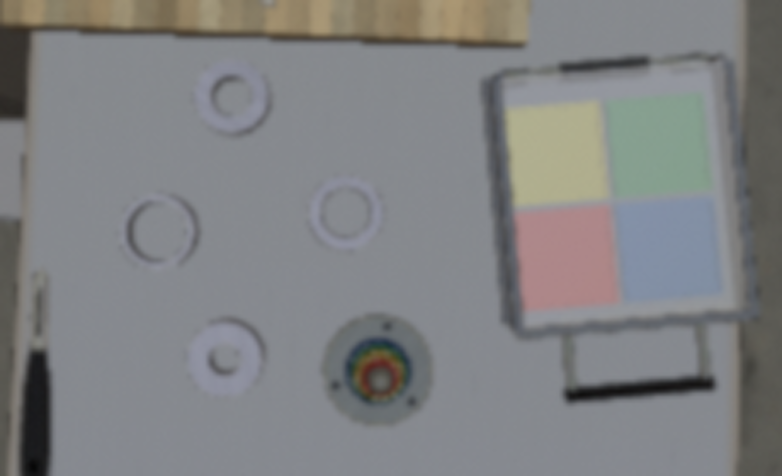

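View pics/sc.png

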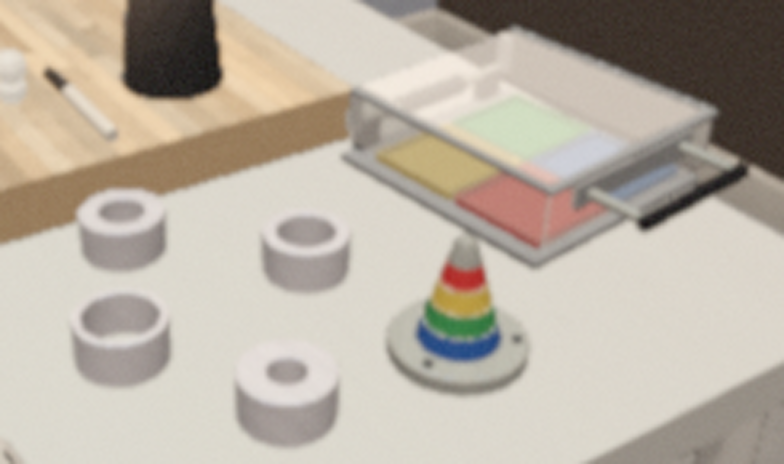

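```bash
python3 - <<'E'
from h import *
T=lambda u,v:('top0',((u+.5)/3.4+175-.5,(v+.5)/3.4+175-.5))
S=lambda u,v:('scene0',((u+.5)/3.2+190-.5,(v+.5)/3.2+165-.5))
for n,a,b in [('r1',(233,97),(122,212)),('r2',(160,230),(121,322)),('r3',(346,213),(306,237)),('r4',(227,355),(287,372)),('tip',(380,379),(466,236)),('barL',(566,394),(642,222)),('barR',(714,383),(746,172)),('bkcorner',(498,78),(358,92)),('foot',(377,369),(459,340))]:
    p,e=tri([T(*a),S(*b)]); print(n,p.round(4),np.round(e,4))
for n,a,z in [('r1',(233,97),.032),('r2',(160,230),.032),('r3',(346,213),.032),('r4',(227,355),.032),('tip',(380,379),.085),('foot',(377,369),.012),('barL',(566,394),.05),('barR',(714,383),.05),('yel',(556,153),.0105),('gre',(658,146),.0105),('red',(567,258),.0105),('blu',(669,249),.0105)]:
    print(n,onz(*T(*a),z).round(4))
E
```

```text
r1 [0.6443 0.1369 0.0308] [0.0013 0.0013]
r2 [0.5379 0.1921 0.0258] [0.0011 0.0011]
r3 [0.5543 0.0451 0.0267] [0.0009 0.0009]
r4 [0.441  0.1359 0.028 ] [0.0005 0.0005]
tip [0.4313 0.0165 0.0837] [0.0001 0.0001]
barL [ 0.419  -0.127   0.0509] [0.0006 0.0006]
barR [ 0.4287 -0.2422  0.0478] [0.0001 0.0001]
bkcorner [ 0.6594 -0.0717  0.0611] [0.0012 0.0012]
foot [0.4295 0.0167 0.0084] [0.0003 0.0003]
r1 [0.6435 0.1356 0.032 ]
r2 [0.5375 0.1903 0.032 ]
r3 [0.5538 0.0444 0.032 ]
r4 [0.4411 0.1351 0.032 ]
tip [0.4315 0.0166 0.085 ]
foot [0.4302 0.0171 0.012 ]
barL [ 0.4185 -0.1276  0.05  ]
barR [ 0.429  -0.2415  0.05  ]
yel [ 0.6054 -0.1241  0.0105]
gre [ 0.6127 -0.2064  0.0105]
red [ 0.5212 -0.1338  0.0105]
blu [ 0.53   -0.2158  0.0105]
```

```bash
cat >> h.py <<'E'
def plan(xyz,yaw=None):
    s=r.get_state(); Rm=R.from_euler('xyz',s['eef_rot']).as_matrix()
    d=Rm.T@(np.asarray(xyz)-np.asarray(s['eef_pos']))*1000
    y0=np.arctan2(Rm[1,0],Rm[0,0]); sp=0
    if yaw is not None: sp=-np.degrees((yaw-y0+np.pi/2)%np.pi-np.pi/2)
    return d.round(1), round(float(sp),1), 'yaw %.3f j7 %.2f'%(y0,s['joint_positions'][6])
E
python3 - <<'E'
from h import *
print(plan((.36,.25,.26)))
E
```

```text
(array([-259.1,   -6.9, -241.6]), 0.0, 'yaw 1.191 j7 -0.11')
```

{"method": "play_rows", "body": {
  "deltas": [
    {"slide": [-35, 0, -33]},
    {"slide": [-78, -2, -73]},
    {"slide": [-121, -4, -113]},
    {"slide": [-164, -5, -153]},
    {"slide": [-200, -7, -187]}
  ]
}}

```text
$.deltas[0]: bad value
```

```bash
python3 - <<'E'
from h import *
st(); print(plan((.40,.05,.26),0.092))
E
```

```text
t 0.15 pos [0.2317 0.5802 0.2529] rot [-1.571e+00  1.000e-03  1.191e+00] F [-0.1  0.9  0. ] w 0.0855
(array([-430. ,   -6.7, -352.9]), 63.0, 'yaw 1.191 j7 -0.11')
```

{"method": "play_rows", "body": {
  "deltas": [
    {"slide": [-35, 0, -33], "spin": 0},
    {"slide": [-78, -2, -73], "spin": 0},
    {"slide": [-121, -4, -113], "spin": 0},
    {"slide": [-164, -5, -153], "spin": 0},
    {"slide": [-200, -7, -187], "spin": 0}
  ]
}}

```text
time_s: 0.78
eef_pos: [0.3317, 0.323, 0.2601]
eef_rot: [-1.571, 0.001, 1.19]
ft_force: [0.9, -0.4, 1.2]
gripper_width: 0.0854
```

```bash
python3 - <<'E'
from h import *
st(); print(plan((.40,.05,.26),0.092))
E
```

```text
t 0.78 pos [0.3317 0.323  0.2601] rot [-1.571e+00  1.000e-03  1.190e+00] F [ 0.9 -0.4  1.2] w 0.0854
(array([-228. ,    0.3, -164.8]), 62.9, 'yaw 1.190 j7 0.29')
```

{"method": "play_rows", "body": {
  "deltas": [
    {"slide": [-40, 0, -33], "spin": 8},
    {"slide": [-85, 0, -66], "spin": 18},
    {"slide": [-130, 0, -99], "spin": 28},
    {"slide": [-180, 0, -132], "spin": 38},
    {"slide": [-225, 0, -165], "spin": 48}
  ]
}}

```text
time_s: 1.4
eef_pos: [0.4013, 0.0508, 0.2605]
eef_rot: [-1.571, 0.0, 0.347]
ft_force: [0.7, 0.4, -0.6]
gripper_width: 0.0856
```

```bash
python3 - <<'E'
from h import *
st(); print(plan((.4237,-.1846,.20),0.092)); print(r.get_state()['joint_positions'].round(2))
snap('wrist','w1')
E
```

```text
t 1.4 pos [0.4013 0.0508 0.2605] rot [-1.571  0.     0.347] F [ 0.7  0.4 -0.6] w 0.0856
(array([ -58.9,   60.7, -229. ]), 14.6, 'yaw 0.347 j7 0.15')
[-0.57  0.16  0.33  2.14 -0.07  0.85  0.15]
```

View pics/w1.png

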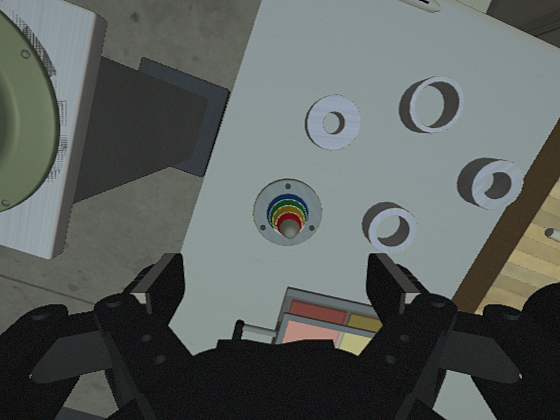

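{"method": "play_rows", "body": {
  "deltas": [
    {"slide": [-12, 0, -46], "spin": 4},
    {"slide": [-24, 0, -92], "spin": 8},
    {"slide": [-36, 0, -138], "spin": 12},
    {"slide": [-48, 10, -184], "spin": 14.6},
    {"slide": [-59, 40, -229], "spin": 14.6}
  ],
  "grip": 40
}}

```text
time_s: 2.08
eef_pos: [0.4219, -0.1924, 0.2216]
eef_rot: [-1.574, -0.003, 0.077]
ft_force: [1.7, 1.0, 0.0]
gripper_width: 0.0401
```

```bash
python3 - <<'E'
from h import *
st(); print(plan((.4237,-.1846,.12),0.092)); print(r.get_state()['joint_positions'].round(2))
snap('wrist','w2');snap('scene','s2')
for u in [(333,122),(437,104),(495,185),(393,229)]: print(onz('w1',u,.032).round(4))
print(onz('w1',(289,231),.085).round(4))
E
```

```text
t 2.08 pos [ 0.4219 -0.1924  0.2216] rot [-1.574 -0.003  0.077] F [1.7 1.  0. ] w 0.0401
(array([  2. , 101.6,   7.9]), -0.9, 'yaw 0.077 j7 0.62')
[-0.1   0.34  0.5   2.07 -0.23  0.78  0.62]
[0.4383 0.1383 0.032 ]
[0.5377 0.1942 0.032 ]
[0.6434 0.1371 0.032 ]
[0.5551 0.0476 0.032 ]
[0.4285 0.0191 0.085 ]
```

View pics/w2.png

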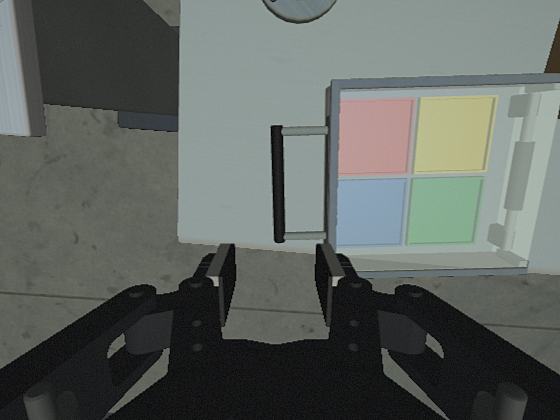

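View pics/s2.png

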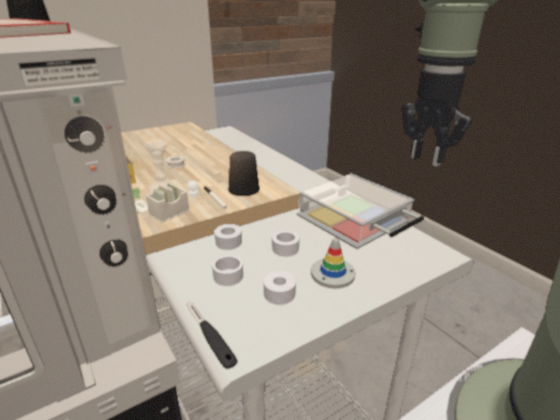

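```bash
python3 - <<'E'
from h import *
a=onz('w2',(277.5,126),.05);b=onz('w2',(279.5,241.5),.05);print(a.round(4),b.round(4),np.linalg.norm(a-b),(a+b)/2,np.arctan2(-(a-b)[0],(a-b)[1]))
for c in ((374.5,136.5),(455,135),(372.5,212),(447.5,210.5)): print(onz('w2',c,.0105).round(4))
st();print(plan((.4235,-.184,.12),0.092),plan((.4235,-.184,.047),0.092));
E
```

```text
[ 0.4202 -0.1271  0.05  ] [ 0.4313 -0.2412  0.05  ] 0.11464520300596057 [ 0.4257267  -0.18419236  0.05      ] 0.09668886025618492
[ 0.5244 -0.1301  0.0105]
[ 0.6097 -0.122   0.0105]
[ 0.5357 -0.2131  0.0105]
[ 0.6205 -0.2049  0.0105]
t 2.17 pos [ 0.4197 -0.1948  0.2191] rot [-1.574  0.003  0.072] F [-0.7 -0.2  0.1] w 0.0399
(array([ 4.8, 99.1, 10.8]), -1.2, 'yaw 0.072 j7 0.62') (array([  5. , 172.1,  11.1]), -1.2, 'yaw 0.072 j7 0.62')
```

{"method": "play_rows", "body": {
  "deltas": [
    {"slide": [5, 50, 11], "spin": -1},
    {"slide": [5, 100, 11], "spin": -1},
    {"slide": [5, 140, 11], "spin": -1},
    {"slide": [5, 168, 11], "spin": -1},
    {"slide": [5, 168, 11], "spin": -1}
  ]
}}

```text
time_s: 2.8
eef_pos: [0.4225, -0.1836, 0.0499]
eef_rot: [-1.573, 0.006, 0.089]
ft_force: [-1.0, -0.0, 0.3]
gripper_width: 0.0399
```

```bash
python3 - <<'E'
from h import *
st(); snap('wrist','w3')
E
```

```text
t 2.8 pos [ 0.4225 -0.1836  0.0499] rot [-1.573  0.006  0.089] F [-1.  -0.   0.3] w 0.0399
```

View pics/w3.png

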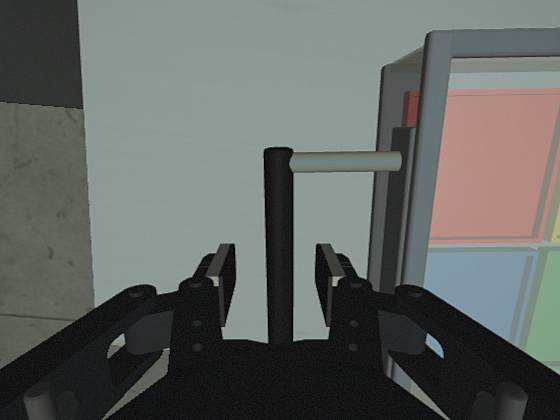

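The bar (column 279, starting at row 150) lies midway between the fingers. Close.

{"method": "play_rows", "body": {
  "deltas": [
    {"slide": [0, 0, 0], "spin": 0},
    {"slide": [0, 0, 0], "spin": 0},
    {"slide": [0, 0, 0], "spin": 0},
    {"slide": [0, 0, 0], "spin": 0}
  ],
  "grip": 5,
  "grip_force": 30
}}

```text
time_s: 3.35
eef_pos: [0.4245, -0.1839, 0.0519]
eef_rot: [-1.574, 0.001, 0.09]
ft_force: [7.0, 1.3, 0.8]
gripper_width: 0.0109
```

```bash
python3 - <<'E'
from h import *
s=st()
# arc relative displacements in case axes; tool x = case x
p0=np.array([-0.2502,0.020]);a0=np.arctan2(.02,-.2502)
Rm=R.from_euler('xyz',s['eef_rot']).as_matrix()
c=np.array([np.cos(.093),np.sin(.093),0])
for th in np.arange(.05,2.0,.05):
    a=a0-th; q=.251*np.array([np.cos(a),np.sin(a)])-p0
    d=Rm.T@(c*q[0]+np.array([0,0,1])*q[1])*1000
    print(round(th,2),d.round(1))
E
```

```text
t 3.35 pos [ 0.4245 -0.1839  0.0519] rot [-1.574e+00  1.000e-03  9.000e-02] F [7.  1.3 0.8] w 0.0109
0.05 [  1.3 -12.5  -0. ]
0.1 [  3.2 -24.9  -0.1]
0.15 [  5.8 -37.2  -0.1]
0.2 [  8.9 -49.3  -0.2]
0.25 [ 12.6 -61.3  -0.2]
0.3 [ 17.  -73.1  -0.2]
0.35 [ 21.9 -84.6  -0.2]
0.4 [ 27.4 -95.9  -0.3]
0.45 [  33.5 -106.9   -0.3]
0.5 [  40.1 -117.6   -0.3]
0.55 [  47.2 -127.9   -0.3]
0.6 [  54.8 -137.8   -0.3]
0.65 [  62.9 -147.4   -0.3]
0.7 [  71.5 -156.6   -0.3]
0.75 [  80.6 -165.3   -0.3]
0.8 [  90.  -173.5   -0.3]
0.85 [  99.9 -181.3   -0.3]
0.9 [ 110.1 -188.6   -0.3]
0.95 [ 120.7 -195.3   -0.3]
1.0 [ 131.6 -201.5   -0.3]
1.05 [ 142.8 -207.2   -0.3]
1.1 [ 154.3 -212.2   -0.3]
1.15 [ 166.  -216.7   -0.3]
1.2 [ 1.779e+02 -2.207e+02 -2.000e-01]
1.25 [ 1.90e+02 -2.24e+02 -2.00e-01]
1.3 [ 2.023e+02 -2.267e+02 -2.000e-01]
1.35 [ 2.146e+02 -2.288e+02 -2.000e-01]
1.4 [ 2.271e+02 -2.302e+02 -1.000e-01]
1.45 [ 2.396e+02 -2.311e+02 -1.000e-01]
1.5 [ 252.2 -231.3   -0. ]
1.55 [ 264.7 -230.9   -0. ]
1.6 [ 277.2 -229.9    0. ]
1.65 [ 2.897e+02 -2.282e+02  1.000e-01]
1.7 [ 3.020e+02 -2.259e+02  1.000e-01]
1.75 [ 3.142e+02 -2.230e+02  2.000e-01]
1.8 [ 3.263e+02 -2.195e+02  2.000e-01]
1.85 [ 3.381e+02 -2.154e+02  3.000e-01]
1.9 [ 3.498e+02 -2.107e+02  3.000e-01]
1.95 [ 361.1 -205.5    0.4]
```

{"method": "play_rows", "body": {
  "deltas": [
    {"slide": [1, -12, 0], "spin": 0},
    {"slide": [3, -25, 0], "spin": 0},
    {"slide": [6, -37, 0], "spin": 0},
    {"slide": [9, -49, 0], "spin": 0},
    {"slide": [13, -61, 0], "spin": 0}
  ]
}}

```text
time_s: 3.98
eef_pos: [0.4367, -0.1825, 0.1136]
eef_rot: [-1.574, 0.003, 0.089]
ft_force: [-6.5, -2.4, -0.3]
gripper_width: 0.0109
```

```bash
python3 - <<'E'
from h import *
s=st(); snap('scene','s4')
E
```

```text
t 3.98 pos [ 0.4367 -0.1825  0.1136] rot [-1.574  0.003  0.089] F [-6.5 -2.4 -0.3] w 0.0109
```

View pics/s4.png

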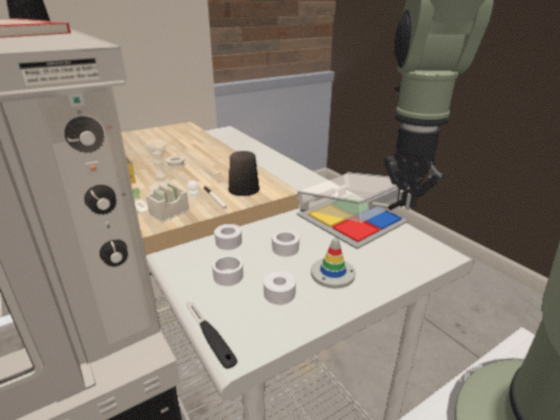

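{"method": "play_rows", "body": {
  "deltas": [
    {"slide": [7, -19, 0], "spin": 0},
    {"slide": [16, -37, 0], "spin": 0},
    {"slide": [26, -54, 0], "spin": 0},
    {"slide": [37.5, -70.5, 0], "spin": 0},
    {"slide": [50, -86, 0], "spin": 0}
  ]
}}

```text
time_s: 4.65
eef_pos: [0.4857, -0.1775, 0.2015]
eef_rot: [-1.573, 0.006, 0.089]
ft_force: [-9.1, 1.3, 5.6]
gripper_width: 0.011
```

```bash
cat > arc.py <<'E'
from h import *
s=st()
H=np.array([0.4242,-0.1840])+.2502*np.array([np.cos(.093),np.sin(.093)])
c=np.array([np.cos(.093),np.sin(.093)])
p=np.array(s['eef_pos'])-[0,0,.003]
v=np.array([(p[:2]-H)@c,p[2]-.03]); a0=np.arctan2(v[1],v[0]); print('rad',np.linalg.norm(v),'theta',np.pi-a0-.08, 'lat',(p[:2]-H)@[-c[1],c[0]])
Rm=R.from_euler('xyz',s['eef_rot']).as_matrix()
for th in np.pi-a0-.08+np.arange(1,8)*.08:
    a=np.pi-.08-th; q=.251*np.array([np.cos(a),np.sin(a)]); t=np.array([*(H+c*q[0]),.033+q[1]])
    print(round(th,2),(Rm.T@(t-np.array(s['eef_pos']))*1000).round(1))
E
python3 arc.py
```

```text
t 4.65 pos [ 0.4857 -0.1775  0.2015] rot [-1.573  0.006  0.089] F [-9.1  1.3  5.6] w 0.011
rad 0.2527361776797067 theta 0.6495843434185998 lat 0.0007541233607346494
0.73 [ 15.2 -13.3  -0.7]
0.81 [ 30.2 -26.7  -0.7]
0.89 [ 46.2 -38.8  -0.6]
0.97 [ 63.1 -49.6  -0.6]
1.05 [ 80.9 -59.   -0.5]
1.13 [ 99.3 -66.9  -0.5]
1.21 [118.3 -73.3  -0.4]
```

{"method": "play_rows", "body": {
  "deltas": [
    {"slide": [15, -13, 0], "spin": 0},
    {"slide": [30, -26.5, 0], "spin": 0},
    {"slide": [46, -39, 0], "spin": 0},
    {"slide": [63, -49.5, 0], "spin": 0},
    {"slide": [81, -59, 0], "spin": 0}
  ]
}}

```text
time_s: 5.28
eef_pos: [0.5667, -0.1693, 0.2613]
eef_rot: [-1.571, 0.006, 0.089]
ft_force: [-3.4, 4.5, 3.8]
gripper_width: 0.0107
```

```bash
python3 arc.py
```

```text
t 5.28 pos [ 0.5667 -0.1693  0.2613] rot [-1.571  0.006  0.089] F [-3.4  4.5  3.8] w 0.0107
rad 0.2521245532191721 theta 1.052892841908537 lat 0.0014479080284755027
1.13 [18.9 -6.9 -1.4]
1.21 [ 38.  -13.3  -1.3]
1.29 [ 57.5 -18.1  -1.2]
1.37 [ 77.3 -21.4  -1.2]
1.45 [ 97.3 -23.1  -1.1]
1.53 [117.3 -23.2  -1. ]
1.61 [137.4 -21.7  -0.9]
```

{"method": "play_rows", "body": {
  "deltas": [
    {"slide": [19, -7, -1], "spin": 0},
    {"slide": [38, -13, -1], "spin": 0},
    {"slide": [57.5, -18, -1], "spin": 0},
    {"slide": [77, -21.5, -1], "spin": 0},
    {"slide": [97, -23, -1], "spin": 0}
  ]
}}

```text
time_s: 5.9
eef_pos: [0.6643, -0.1598, 0.2845]
eef_rot: [-1.57, 0.006, 0.091]
ft_force: [-0.8, 5.7, 3.3]
gripper_width: 0.0105
```

```bash
python3 arc.py
```

```text
t 5.9 pos [ 0.6643 -0.1598  0.2845] rot [-1.57   0.006  0.091] F [-0.8  5.7  3.3] w 0.0105
rad 0.25167352477697896 theta 1.4553994055783352 lat 0.0018068001640504762
1.54 [20.1  0.6 -1.8]
1.62 [40.1  2.2 -1.7]
1.7 [59.9  5.4 -1.7]
1.78 [79.5 10.1 -1.6]
1.86 [98.5 16.4 -1.6]
1.94 [117.   24.2  -1.6]
2.02 [134.8  33.4  -1.5]
```

{"method": "play_rows", "body": {
  "deltas": [
    {"slide": [20, 0.5, -1], "spin": 0},
    {"slide": [40, 2, -1.5], "spin": 0},
    {"slide": [60, 5.5, -1.5], "spin": 0},
    {"slide": [79.5, 10, -1.5], "spin": 0},
    {"slide": [98, 16.5, -1.5], "spin": 0}
  ]
}}

```text
time_s: 6.52
eef_pos: [0.7628, -0.1501, 0.2678]
eef_rot: [-1.567, 0.006, 0.092]
ft_force: [-2.0, 7.3, -2.4]
gripper_width: 0.0112
```

```bash
python3 arc.py; python3 -c "
from h import *
snap('scene','s5');snap('wrist','w5')"
```

```text
t 6.53 pos [ 0.7628 -0.1501  0.2678] rot [-1.567  0.006  0.092] F [-2.   7.3 -2.4] w 0.0112
rad 0.2515057759424831 theta 1.8570233075693183 lat 0.002356156502358925
1.94 [18.3  8.3 -2.4]
2.02 [36.1 17.6 -2.4]
2.1 [53.1 28.2 -2.4]
2.18 [69.2 40.2 -2.4]
2.26 [84.3 53.4 -2.5]
2.34 [98.3 67.8 -2.5]
2.42 [111.1  83.3  -2.6]
```

View pics/s5.png

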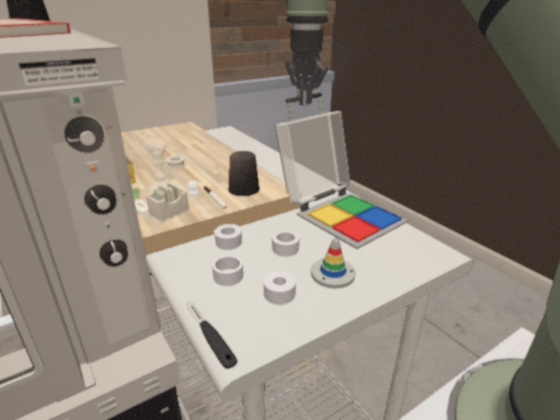

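View pics/w5.png

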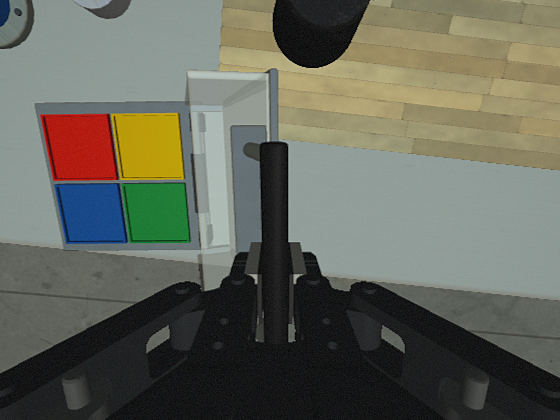

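{"method": "play_rows", "body": {
  "deltas": [
    {"slide": [8, 3.5, -1], "spin": 0},
    {"slide": [15, 7, -1], "spin": 0},
    {"slide": [15, 7, -1], "spin": 0}
  ]
}}

```text
time_s: 7.0
eef_pos: [0.7795, -0.1483, 0.2601]
eef_rot: [-1.567, 0.005, 0.094]
ft_force: [0.7, 5.8, 2.3]
gripper_width: 0.0111
```

{"method": "play_rows", "body": {
  "deltas": [
    {"slide": [0, 0, 0], "spin": 0},
    {"slide": [0, 0, 0], "spin": 0},
    {"slide": [0, 0, 0], "spin": 0}
  ],
  "grip": 45
}}

```text
time_s: 7.38
eef_pos: [0.7795, -0.1486, 0.2603]
eef_rot: [-1.568, 0.005, 0.094]
ft_force: [0.4, 0.1, 0.5]
gripper_width: 0.0448
```

{"method": "play_rows", "body": {
  "deltas": [
    {"slide": [0, -15, 0], "spin": 0},
    {"slide": [0, -35, 0], "spin": 0},
    {"slide": [0, -60, 0], "spin": 0},
    {"slide": [0, -80, 0], "spin": 0}
  ]
}}

```text
time_s: 7.88
eef_pos: [0.7799, -0.1491, 0.3427]
eef_rot: [-1.568, 0.003, 0.094]
ft_force: [-0.0, 0.2, -0.4]
gripper_width: 0.0452
```

```bash
python3 -c "
from h import *
s=st();print(s['joint_positions'].round(2))
print(plan((.54,.0,.33),0))
snap('scene','s6');snap('wrist','w6')"
```

```text
t 7.88 pos [ 0.7799 -0.1491  0.3427] rot [-1.568  0.003  0.094] F [-0.   0.2 -0.4] w 0.0452
[-0.08  0.83  0.48  0.91 -0.35  1.47  0.39]
(array([-224.9,   13.9,  170.8]), 5.4, 'yaw 0.094 j7 0.39')
```

View pics/s6.png

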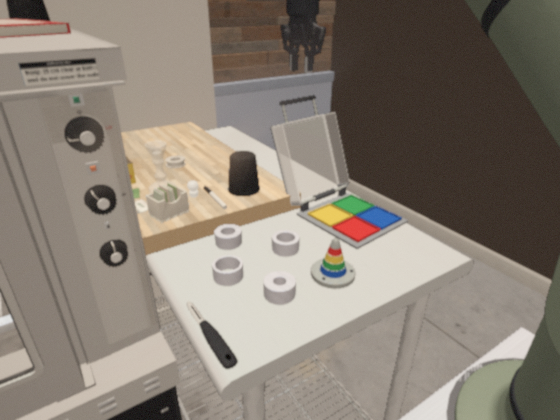

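View pics/w6.png

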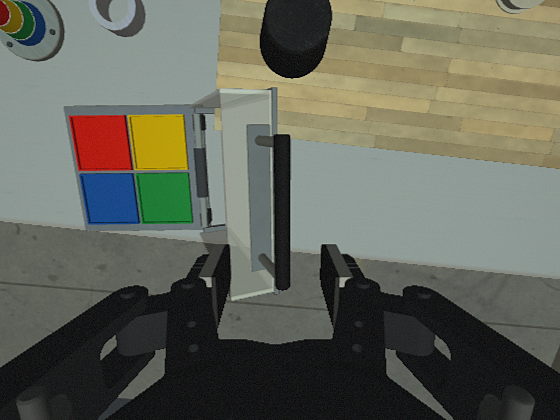

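{"method": "play_rows", "body": {
  "deltas": [
    {"slide": [-50, 0, 30], "spin": 1},
    {"slide": [-105, 3, 60], "spin": 2},
    {"slide": [-160, 6, 95], "spin": 3},
    {"slide": [-215, 10, 130], "spin": 4},
    {"slide": [-260, 14, 165], "spin": 5.4}
  ],
  "grip": 80
}}

```text
time_s: 8.6
eef_pos: [0.5091, -0.0119, 0.3306]
eef_rot: [-1.569, 0.001, -0.001]
ft_force: [1.0, 0.7, 1.4]
gripper_width: 0.08
```

{"method": "play_rows", "body": {
  "deltas": [
    {"slide": [0, 0, 0], "spin": 0},
    {"slide": [0, 0, 0], "spin": 0},
    {"slide": [0, 0, 0], "spin": 0}
  ]
}}

```text
time_s: 8.98
eef_pos: [0.5099, -0.0126, 0.3306]
eef_rot: [-1.569, 0.0, -0.002]
ft_force: [-0.3, 0.2, -0.4]
gripper_width: 0.0801
```

```bash
python3 -c "
from h import *
s=st();print(s['joint_positions'].round(2))
snap('wrist','w7');snap('top','t7')"
```

```text
t 8.97 pos [ 0.5099 -0.0126  0.3306] rot [-1.569  0.    -0.002] F [-0.3  0.2 -0.4] w 0.0801
[-0.54  0.29  0.56  1.82 -0.17  1.08  0.09]
```

View pics/w7.png

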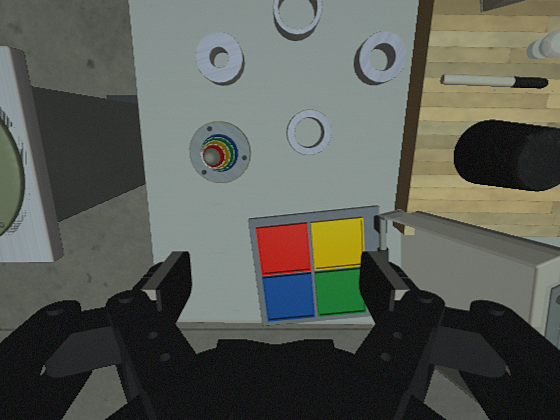

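View pics/t7.png

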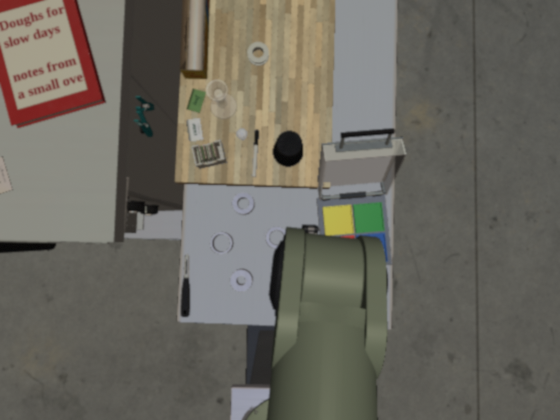

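```bash
python3 - <<'E'
from h import *
im=cv2.imread('pics/w7.png'); hsv=cv2.cvtColor(im,cv2.COLOR_BGR2HSV)
for n,lo,hi in [('red',0,6),('yel',20,32),('gre',50,75),('blu',100,125)]:
    m=((hsv[...,0]>=lo)&(hsv[...,0]<=hi)&(hsv[...,1]>140)&(hsv[...,2]>60)).astype(np.uint8)
    m[:200]=0;m[330:]=0;m[:,:240]=0;m[:,385:]=0
    cn=max(cv2.findContours(m,0,2)[0],key=cv2.contourArea); b=cv2.minAreaRect(cn); print(n,np.round(b[0],1),np.round(b[1],1),round(b[2],1),onz('w7',b[0],.0105).round(4))
cv2.imwrite('pics/w7c.png',cv2.resize(im[0:195,180:420],None,fx=3.3,fy=3.3,interpolation=cv2.INTER_CUBIC))
E
```

```text
red [283.4 249. ] [47.9 51.2] 84.3 [ 0.5228 -0.1317  0.0105]
yel [338.  243.4] [48.9 51.9] 85.4 [ 0.6075 -0.1225  0.0105]
gre [339.9 292.3] [43.8 47.9] 84.8 [ 0.6149 -0.2073  0.0105]
blu [288.3 297.2] [43.8 49.2] 84.9 [ 0.5313 -0.2161  0.0105]
```

View pics/w7c.png

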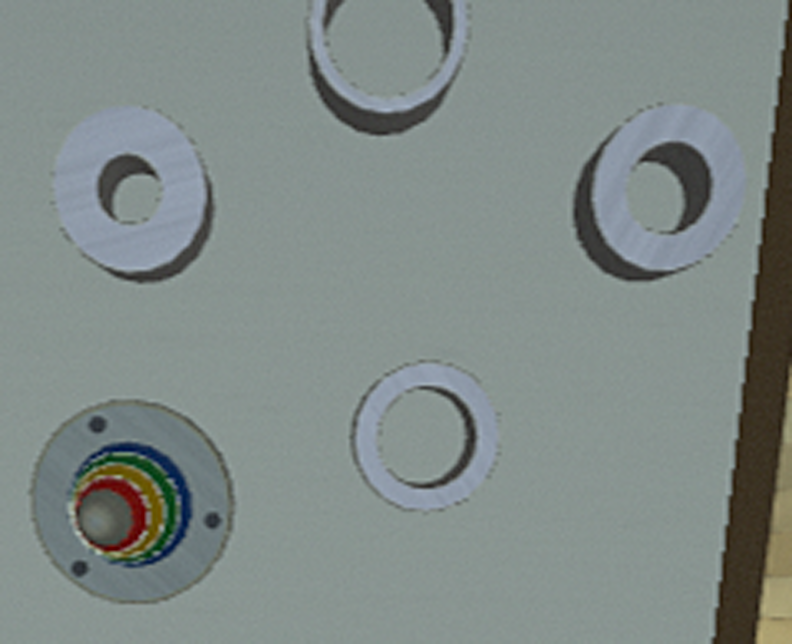

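```bash
python3 - <<'E'
from h import *
U=lambda u,v:('w7',((u+.5)/3.3+180-.5,(v+.5)/3.3-.5))
print('foot',onz(*U(133,501.5),.012).round(4),'nose',onz(*U(103,517),.082).round(4))
for n,a in [('r3',(427,436)),('r4',(131,189)),('r1',(669,187))]: print(n,onz(*U(*a),.032).round(4))
T=lambda u,v:('top0',((u+.5)/3.4+175-.5,(v+.5)/3.4+175-.5))
for n,a,b in [('r3',(427,436),(346,213)),('r4',(131,189),(227,355)),('r1',(669,187),(233,97)),('foot',(133,501.5),(377,369)),('nose',(103,517),(380,379))]:
    p,e=tri([U(*a),T(*b),]); print(n,p.round(4),np.round(e,4))
E
```

```text
foot [0.4316 0.0185 0.012 ] nose [0.433  0.0184 0.082 ]
r3 [0.5559 0.046  0.032 ]
r4 [0.4403 0.1379 0.032 ]
r1 [0.6459 0.1381 0.032 ]
r3 [0.554  0.0453 0.0486] [0.0009 0.0009]
r4 [0.4438 0.1333 0.0542] [0.0002 0.0002]
r1 [0.6423 0.1351 0.0439] [0.0006 0.0006]
foot [ 0.4271  0.0164 -0.0134] [0.0001 0.0001]
nose [0.428  0.016  0.0577] [0.0002 0.0002]
```

```bash
python3 - <<'E'
from h import *
print(plan((.555,.0455,.15),.878))
E
```

```text
(array([ 45.3, 180.4,  58. ]), -50.5, 'yaw -0.003 j7 0.09')
```

{"method": "play_rows", "body": {
  "deltas": [
    {"slide": [9, 36, 12], "spin": -10},
    {"slide": [18, 72, 24], "spin": -20},
    {"slide": [27, 108, 36], "spin": -30},
    {"slide": [36, 144, 48], "spin": -40},
    {"slide": [45, 180, 58], "spin": -50.5}
  ],
  "grip": 82
}}

```text
time_s: 9.7
eef_pos: [0.5553, 0.0454, 0.1488]
eef_rot: [-1.569, -0.0, 0.884]
ft_force: [1.1, -0.6, -0.1]
gripper_width: 0.0817
```

{"method": "play_rows", "body": {
  "deltas": [
    {"slide": [0, 0, 0], "spin": 0},
    {"slide": [0, 0, 0], "spin": 0}
  ]
}}

```text
time_s: 9.95
eef_pos: [0.5556, 0.0444, 0.1495]
eef_rot: [-1.57, -0.0, 0.879]
ft_force: [-0.6, -0.4, 0.1]
gripper_width: 0.0818
```

```bash
python3 - <<'E'
from h import *
st();print(plan((.555,.0455,.05),.878)); snap('wrist','w8'); snap('scene','s8')
E
```

```text
t 9.95 pos [0.5556 0.0444 0.1495] rot [-1.57  -0.     0.879] F [-0.6 -0.4  0.1] w 0.0818
(array([ 0.4, 99.5,  1.1]), 0.0, 'yaw 0.879 j7 0.88')
```

View pics/w8.png

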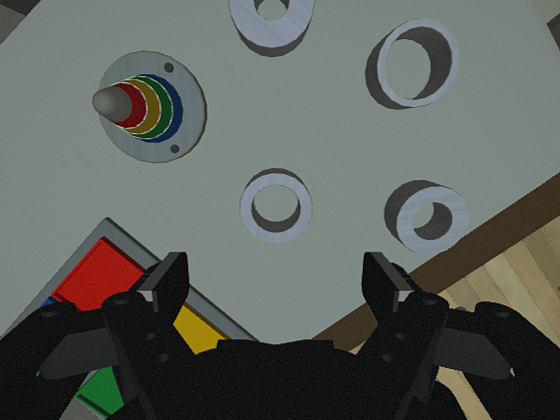

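View pics/s8.png

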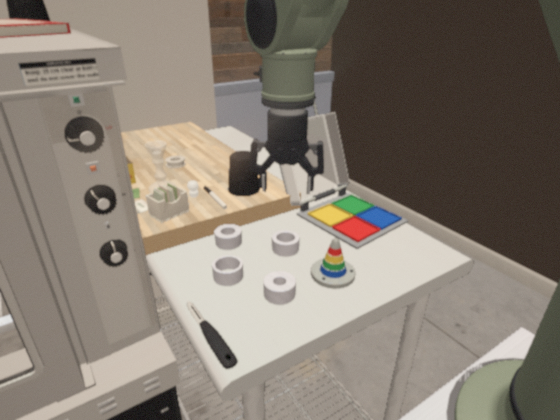

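```bash
python3 - <<'E'
from h import *
U=lambda u,v:('w7',((u+.5)/3.3+180-.5,(v+.5)/3.3-.5))
print(onz('w8',(276,205),.032).round(4))
print(tri([('w8',(276,205)),U(427,436)]), tri([('w8',(428,219)),U(669,187)]))
K,_,_=cam('w8');print(K)
st();print(plan((.555,.0455,.03),.878))
E
```

```text
[0.5536 0.0476 0.032 ]
(array([0.55709779, 0.04543017, 0.01669464]), [np.float64(0.0005307287563478224), np.float64(0.0005307287563477452)]) (array([0.65046577, 0.13994979, 0.01788174]), [np.float64(0.0009528235873506655), np.float64(0.0009528235873506648)])
[[303.60348404   0.         275.00899956]
 [  0.         303.60348404 207.63961004]
 [  0.           0.           1.        ]]
t 10.05 pos [0.5558 0.0449 0.1502] rot [-1.57e+00 -1.00e-03  8.80e-01] F [-0.1  0.3  0.3] w 0.0818
(array([ -0.2, 120.2,   1. ]), 0.1, 'yaw 0.880 j7 0.88')
```

{"method": "play_rows", "body": {
  "deltas": [
    {"slide": [0, 40, 1], "spin": 0},
    {"slide": [0, 80, 1], "spin": 0},
    {"slide": [0, 105, 1.5], "spin": 0},
    {"slide": [0, 119, 1.5], "spin": 0},
    {"slide": [0, 120, 1.5], "spin": 0}
  ]
}}

```text
time_s: 10.68
eef_pos: [0.5549, 0.0458, 0.0305]
eef_rot: [-1.571, -0.001, 0.879]
ft_force: [-0.3, -0.3, 0.4]
gripper_width: 0.0823
```

{"method": "play_rows", "body": {
  "deltas": [
    {"slide": [0, 0, 0], "spin": 0},
    {"slide": [0, 0, 0], "spin": 0},
    {"slide": [0, 0, 0], "spin": 0},
    {"slide": [0, 0, 0], "spin": 0}
  ],
  "grip": 50,
  "grip_force": 30
}}

```text
time_s: 11.18
eef_pos: [0.5556, 0.0459, 0.032]
eef_rot: [-1.572, -0.003, 0.879]
ft_force: [-3.1, -0.3, 11.0]
gripper_width: 0.0594
```

```bash
python3 - <<'E'
from h import *
st(); snap('wrist','w9')
E
```

```text
t 11.18 pos [0.5556 0.0459 0.032 ] rot [-1.572 -0.003  0.879] F [-3.1 -0.3 11. ] w 0.0594
```

View pics/w9.png

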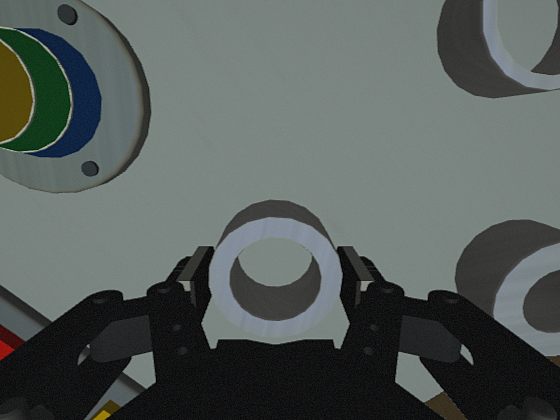

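```bash
python3 - <<'E'
from h import *
s=r.get_state();print(proj('w9',[*s['eef_pos'][:2],.032]), onz('w9',(276,277),.032))
E
```

```text
[[274.07999603 279.91154519]] [0.55503738 0.0473759  0.032     ]
```

{"method": "play_rows", "body": {
  "deltas": [
    {"slide": [0, -5, 0], "spin": 0},
    {"slide": [0, -30, 0], "spin": 0},
    {"slide": [0, -60, 0], "spin": 0},
    {"slide": [0, -100, 0], "spin": 0},
    {"slide": [0, -110, 0], "spin": 0}
  ]
}}

```text
time_s: 11.85
eef_pos: [0.5564, 0.0457, 0.1449]
eef_rot: [-1.574, -0.006, 0.879]
ft_force: [1.0, 0.1, -0.8]
gripper_width: 0.0593
```

```bash
python3 - <<'E'
from h import *
st(); snap('wrist','w10'); print(plan((.431,.0178,.15),.878)); snap('scene','s10')
E
```

```text
t 11.85 pos [0.5564 0.0457 0.1449] rot [-1.574 -0.006  0.879] F [ 1.   0.1 -0.8] w 0.0593
(array([-101.5,   -6.1,   78.6]), 0.1, 'yaw 0.879 j7 0.89')
```

View pics/w10.png

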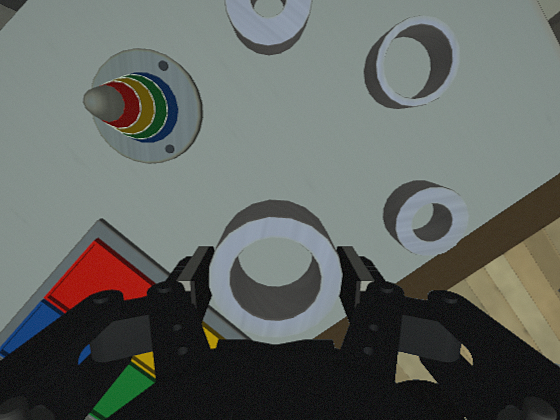

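View pics/s10.png

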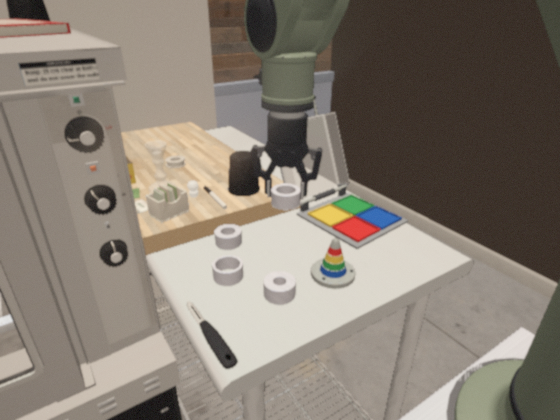

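{"method": "play_rows", "body": {
  "deltas": [
    {"slide": [-25, -3, 20], "spin": 0},
    {"slide": [-50, -6, 39], "spin": 0},
    {"slide": [-76, -6, 59], "spin": 0},
    {"slide": [-101.5, -6, 78.5], "spin": 0},
    {"slide": [-101.5, -6, 78.5], "spin": 0}
  ]
}}

```text
time_s: 12.58
eef_pos: [0.4284, 0.0172, 0.148]
eef_rot: [-1.571, -0.003, 0.879]
ft_force: [-0.1, 0.6, -0.7]
gripper_width: 0.0595
```

{"method": "play_rows", "body": {
  "deltas": [
    {"slide": [0, 0, 0], "spin": 0},
    {"slide": [0, 0, 0], "spin": 0}
  ]
}}

```text
time_s: 12.82
eef_pos: [0.4286, 0.0173, 0.1476]
eef_rot: [-1.571, -0.003, 0.879]
ft_force: [0.3, -0.7, -1.9]
gripper_width: 0.0593
```

```bash
python3 - <<'E'
from h import *
s=st(); snap('wrist','w11'); print(plan((.431,.0178,.15),.878)); snap('scene','s11')
p=np.array(s['eef_pos']); print(proj('w11',[[*p[:2],p[2]],[*p[:2],p[2]-.032],[.431,.0178,.082],[.431,.0178,.054]]))
E
```

```text
t 12.82 pos [0.4286 0.0173 0.1476] rot [-1.571 -0.003  0.879] F [ 0.3 -0.7 -1.9] w 0.0593
(array([ 1.9, -2.3, -1.5]), 0.0, 'yaw 0.879 j7 0.90')
[[274.1054922  279.86305002]
 [274.14113884 250.91301759]
 [277.08575959 232.4743362 ]
 [276.74905335 219.63313769]]
```

View pics/w11.png

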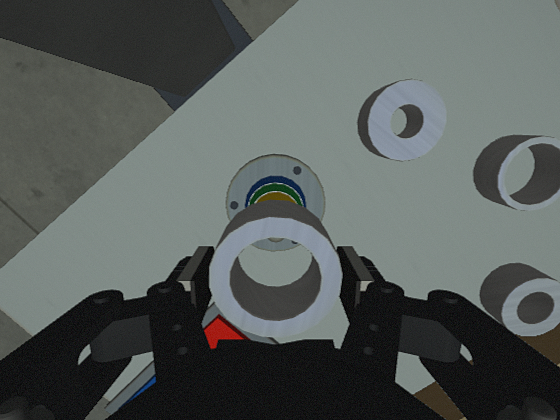

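View pics/s11.png

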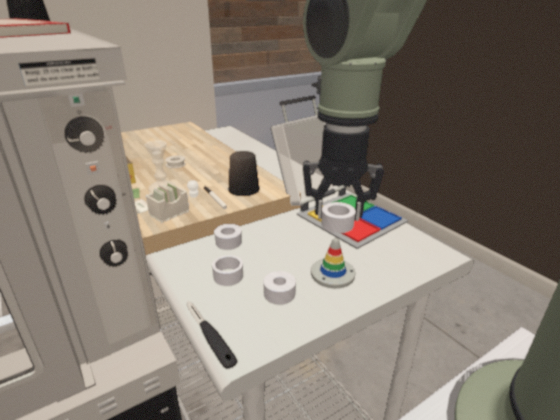

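```bash
python3 - <<'E'
from h import *
im=cv2.imread('pics/w11.png'); cv2.imwrite('pics/w11c.png',cv2.resize(im[140:350,190:370],None,fx=3.6,fy=2.8,interpolation=cv2.INTER_CUBIC))
print(onz('w11',(275.5,203),.012),onz('w11',(275.5,277),.1476),onz('w10',(275.5,277),.1449))
E
```

```text
[0.42892801 0.01852866 0.012     ] [0.42797578 0.01864272 0.1476    ] [0.55568426 0.04711448 0.1449    ]
```

View pics/w11c.png

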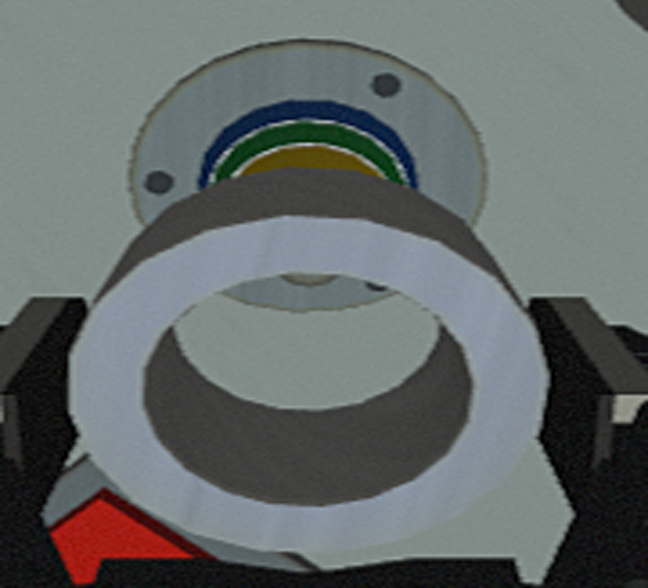

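{"method": "play_rows", "body": {
  "deltas": [
    {"slide": [0.5, 15, -0.5], "spin": 0},
    {"slide": [0.5, 30, -0.5], "spin": 0},
    {"slide": [0.5, 45, -0.5], "spin": 0},
    {"slide": [0.5, 58, -0.5], "spin": 0},
    {"slide": [0.5, 66, -0.5], "spin": 0}
  ]
}}

```text
time_s: 13.55
eef_pos: [0.4295, 0.0175, 0.0811]
eef_rot: [-1.571, -0.002, 0.879]
ft_force: [-0.0, -0.0, -1.4]
gripper_width: 0.0595
```

{"method": "play_rows", "body": {
  "deltas": [
    {"slide": [0, 3, 0], "spin": 0},
    {"slide": [0, 6, 0], "spin": 0},
    {"slide": [0, 9, 0], "spin": 0}
  ]
}}

```text
time_s: 13.92
eef_pos: [0.4297, 0.0175, 0.0721]
eef_rot: [-1.571, -0.003, 0.879]
ft_force: [-0.1, -0.4, -0.3]
gripper_width: 0.0593
```

{"method": "play_rows", "body": {
  "deltas": [
    {"slide": [0, 2, 0], "spin": 0},
    {"slide": [0, 4, 0], "spin": 0}
  ]
}}

```text
time_s: 14.18
eef_pos: [0.4298, 0.0175, 0.0681]
eef_rot: [-1.572, -0.003, 0.879]
ft_force: [-0.9, -1.2, 1.1]
gripper_width: 0.0596
```

```bash
python3 - <<'E'
from h import *
s=st(); snap('scene','s12')
im=cv2.imread('pics/s12.png'); cv2.imwrite('pics/s12c.png',cv2.resize(im[150:310,260:440],None,fx=4,fy=3.6,interpolation=cv2.INTER_CUBIC))
E
```

```text
t 14.18 pos [0.4298 0.0175 0.0681] rot [-1.572 -0.003  0.879] F [-0.9 -1.2  1.1] w 0.0596
```

View pics/s12c.png

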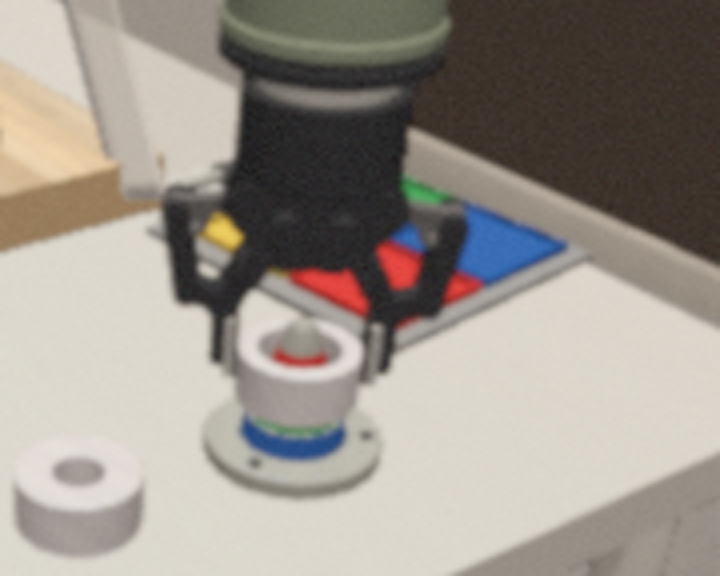

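{"method": "play_rows", "body": {
  "deltas": [
    {"slide": [0, 1, 0], "spin": 0},
    {"slide": [0, 2, 0], "spin": 0},
    {"slide": [0, 2, 0], "spin": 0}
  ]
}}

```text
time_s: 14.6
eef_pos: [0.4297, 0.0172, 0.0662]
eef_rot: [-1.572, -0.003, 0.878]
ft_force: [-1.4, -2.7, 10.1]
gripper_width: 0.0593
```

{"method": "play_rows", "body": {
  "deltas": [
    {"slide": [0, 0, 0], "spin": 0},
    {"slide": [0, 0, 0], "spin": 0},
    {"slide": [0, 0, 0], "spin": 0}
  ],
  "grip": 75
}}

```text
time_s: 14.98
eef_pos: [0.4298, 0.0172, 0.0662]
eef_rot: [-1.572, -0.003, 0.878]
ft_force: [0.5, -0.4, -0.3]
gripper_width: 0.0751
```

```bash
cat >> h.py <<'E'
def look(f):
    snap('scene',f); im=cv2.imread('pics/%s.png'%f); cv2.imwrite('pics/%sc.png'%f,cv2.resize(im[150:310,260:440],None,fx=4,fy=3.6,interpolation=cv2.INTER_CUBIC))
E
python3 - <<'E'
from h import *
s=st(); look('s13'); snap('wrist','w13')
E
```

```text
t 14.97 pos [0.4298 0.0172 0.0662] rot [-1.572 -0.003  0.878] F [ 0.5 -0.4 -0.3] w 0.0751
```

View pics/s13c.png

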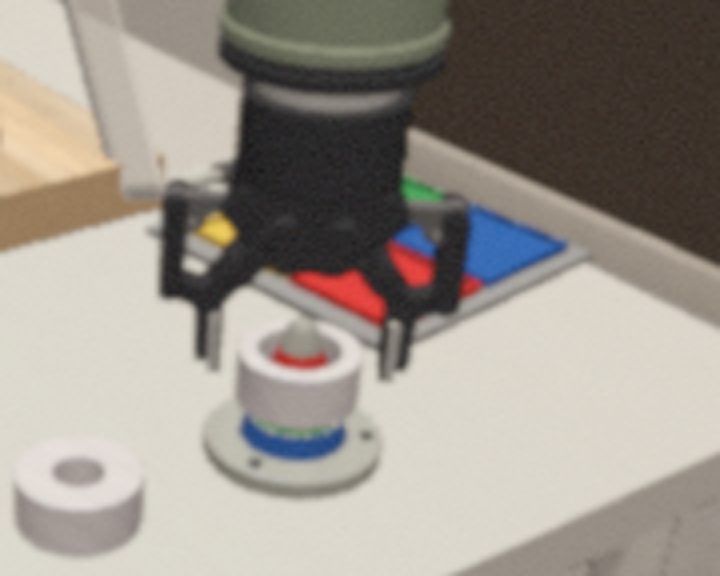

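View pics/w13.png

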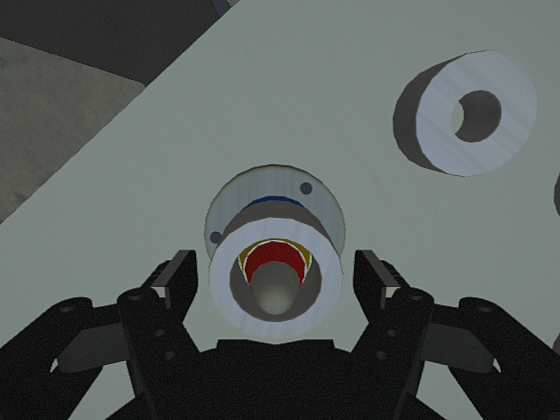

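{"method": "play_rows", "body": {
  "deltas": [
    {"slide": [0, 0, 0], "spin": 0},
    {"slide": [0, 0, 0], "spin": 0},
    {"slide": [0, 0, 0], "spin": 0},
    {"slide": [0, 0, 0], "spin": 0}
  ],
  "grip": 50,
  "grip_force": 40
}}

```text
time_s: 15.58
eef_pos: [0.4298, 0.0172, 0.0661]
eef_rot: [-1.572, -0.003, 0.878]
ft_force: [0.6, -0.1, -1.5]
gripper_width: 0.0591
```

{"method": "play_rows", "body": {
  "deltas": [
    {"slide": [0, -8, 0], "spin": 0},
    {"slide": [0, -25, 0], "spin": 0},
    {"slide": [0, -50, 0], "spin": 0},
    {"slide": [0, -75, 0], "spin": 0},
    {"slide": [0, -85, 0], "spin": 0}
  ]
}}

```text
time_s: 16.2
eef_pos: [0.4299, 0.0172, 0.1525]
eef_rot: [-1.573, -0.004, 0.878]
ft_force: [0.2, -0.5, -1.4]
gripper_width: 0.0589
```

```bash
python3 - <<'E'
from h import *
s=st(); snap('wrist','w14')
G=(.6138,-.2068); print(plan((*G,.15),.878))
E
```

```text
t 16.2 pos [0.4299 0.0172 0.1525] rot [-1.573 -0.004  0.878] F [ 0.2 -0.5 -1.4] w 0.0589
(array([ -55.1,    3.2, -284.4]), 0.0, 'yaw 0.878 j7 0.90')
```

View pics/w14.png

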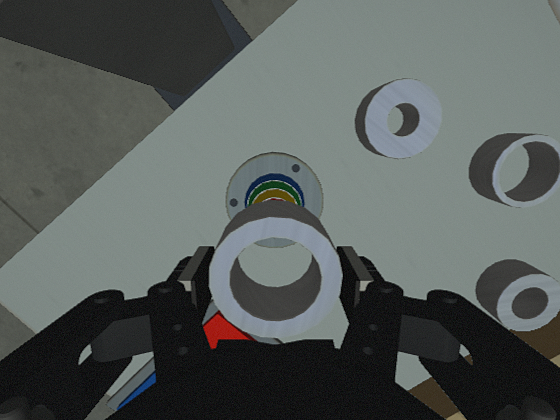

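{"method": "play_rows", "body": {
  "deltas": [
    {"slide": [-10, 0, -50], "spin": 0},
    {"slide": [-20, 0, -105], "spin": 0},
    {"slide": [-31, 0, -162], "spin": 0},
    {"slide": [-43, 0, -223], "spin": 0},
    {"slide": [-55, 0, -284], "spin": 0}
  ]
}}

```text
time_s: 16.88
eef_pos: [0.6143, -0.2079, 0.1521]
eef_rot: [-1.572, -0.005, 0.878]
ft_force: [0.8, 0.3, -0.2]
gripper_width: 0.0588
```

{"method": "play_rows", "body": {
  "deltas": [
    {"slide": [0, 0, 0], "spin": 0},
    {"slide": [0, 0, 0], "spin": 0}
  ]
}}

```text
time_s: 17.12
eef_pos: [0.6135, -0.2077, 0.1507]
eef_rot: [-1.57, -0.004, 0.878]
ft_force: [-0.7, 0.9, -0.6]
gripper_width: 0.0591
```

```bash
python3 - <<'E'
from h import *
s=st(); snap('wrist','w15'); snap('top','t15')
G=(.6138,-.2068); print(plan((*G,.06),.878))
print(proj('w15',[[*G,.0105],[s['eef_pos'][0],s['eef_pos'][1],.0105]]))
E
```

```text
t 17.12 pos [ 0.6135 -0.2077  0.1507] rot [-1.57  -0.004  0.878] F [-0.7  0.9 -0.6] w 0.0591
(array([-0.4, 91.6, -0.1]), 0.1, 'yaw 0.879 j7 1.30')
[[274.97428318 202.17212806]
 [273.98173182 202.61230141]]
```

View pics/w15.png

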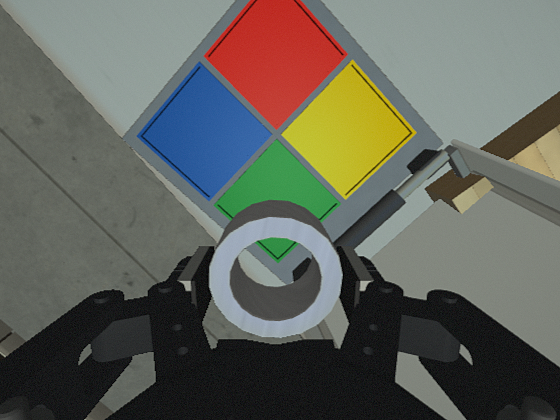

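{"method": "play_rows", "body": {
  "deltas": [
    {"slide": [1, 25, -1], "spin": 0},
    {"slide": [1, 50, -1], "spin": 0},
    {"slide": [1, 75, -1], "spin": 0},
    {"slide": [1, 95, -1], "spin": 0},
    {"slide": [1, 103, -1], "spin": 0}
  ]
}}

```text
time_s: 17.85
eef_pos: [0.6151, -0.2056, 0.0477]
eef_rot: [-1.569, -0.004, 0.88]
ft_force: [0.5, 0.4, -0.4]
gripper_width: 0.0592
```

{"method": "play_rows", "body": {
  "deltas": [
    {"slide": [0, 1.5, 0], "spin": 0},
    {"slide": [0, 3, 0], "spin": 0},
    {"slide": [0, 4, 0], "spin": 0}
  ]
}}

```text
time_s: 18.23
eef_pos: [0.6153, -0.2057, 0.0442]
eef_rot: [-1.57, -0.005, 0.88]
ft_force: [-0.3, -0.8, -1.2]
gripper_width: 0.0586
```

{"method": "play_rows", "body": {
  "deltas": [
    {"slide": [0, 1, 0], "spin": 0},
    {"slide": [0, 2, 0], "spin": 0},
    {"slide": [0, 2.5, 0], "spin": 0}
  ]
}}

```text
time_s: 18.6
eef_pos: [0.6156, -0.2058, 0.0423]
eef_rot: [-1.571, -0.005, 0.88]
ft_force: [-4.1, 0.1, 14.5]
gripper_width: 0.0589
```

Contact with the dish floor. Release and rise.

{"method": "play_rows", "body": {
  "deltas": [
    {"slide": [0, 0, 0], "spin": 0},
    {"slide": [0, 0, 0], "spin": 0},
    {"slide": [0, 0, 0], "spin": 0}
  ],
  "grip": 72
}}

```text
time_s: 18.98
eef_pos: [0.6156, -0.2058, 0.0423]
eef_rot: [-1.571, -0.005, 0.88]
ft_force: [-0.3, 0.4, -0.3]
gripper_width: 0.0719
```

{"method": "play_rows", "body": {
  "deltas": [
    {"slide": [0, -15, 0], "spin": 0},
    {"slide": [0, -40, 0], "spin": 0},
    {"slide": [0, -75, 0], "spin": 0},
    {"slide": [0, -110, 0], "spin": 0}
  ]
}}

```text
time_s: 19.48
eef_pos: [0.6152, -0.2063, 0.1544]
eef_rot: [-1.571, -0.005, 0.88]
ft_force: [0.2, -0.1, 0.8]
gripper_width: 0.0721
```

```bash
python3 - <<'E'
from h import *
s=st(); snap('wrist','w16'); snap('scene','s16')
print(plan((.43,.0,.33),.878))
E
```

```text
t 19.48 pos [ 0.6152 -0.2063  0.1544] rot [-1.571 -0.005  0.88 ] F [ 0.2 -0.1  0.8] w 0.0721
(array([  41.6, -174.1,  275. ]), 0.1, 'yaw 0.880 j7 1.30')
```

View pics/w16.png

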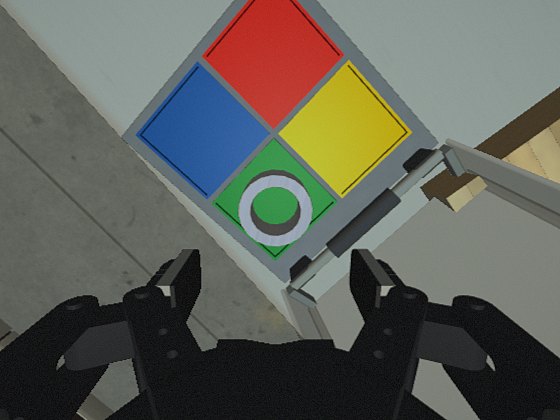

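View pics/s16.png

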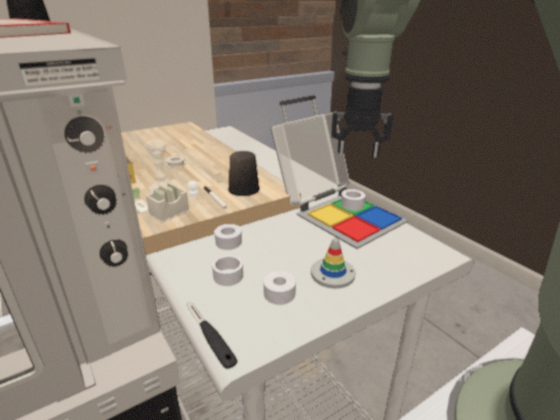

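```bash
python3 - <<'E'
from h import *
print(onz('top0',(288,148),.142))
print(plan((.60,.0,.20),.878),plan((.644,.137,.16),.878))
E
```

```text
[0.77172988 0.02076044 0.142     ]
(array([149. , -42.6, 144.7]), 0.1, 'yaw 0.880 j7 1.30') (array([282.3,  -1.9, 198.4]), 0.1, 'yaw 0.880 j7 1.30')
```

{"method": "play_rows", "body": {
  "deltas": [
    {"slide": [40, -20, 40], "spin": 0},
    {"slide": [90, -40, 85], "spin": 0},
    {"slide": [140, -45, 130], "spin": 0},
    {"slide": [180, -45, 155], "spin": 0},
    {"slide": [220, -30, 175], "spin": 0}
  ],
  "grip": 82
}}

```text
time_s: 20.2
eef_pos: [0.6224, 0.0771, 0.1892]
eef_rot: [-1.577, -0.01, 0.881]
ft_force: [0.6, -0.8, -0.3]
gripper_width: 0.0819
```

```bash
python3 - <<'E'
from h import *
st();print(plan((.644,.137,.15),.878))
E
```

```text
t 20.2 pos [0.6224 0.0771 0.1892] rot [-1.577 -0.01   0.881] F [ 0.6 -0.8 -0.3] w 0.0819
(array([59.6, 39.7, 21.7]), 0.2, 'yaw 0.881 j7 0.84')
```

{"method": "play_rows", "body": {
  "deltas": [
    {"slide": [25, 13, 8], "spin": 0},
    {"slide": [50, 26, 16], "spin": 0},
    {"slide": [60, 39, 22], "spin": 0},
    {"slide": [60, 39, 22], "spin": 0},
    {"slide": [60, 39, 22], "spin": 0}
  ]
}}

```text
time_s: 20.82
eef_pos: [0.6441, 0.1359, 0.151]
eef_rot: [-1.578, -0.01, 0.88]
ft_force: [0.6, -0.4, 1.3]
gripper_width: 0.0821
```

```bash
python3 - <<'E'
from h import *
s=st();print(plan((.644,.137,.15),.878));snap('wrist','w17')
print(proj('w17',[.644,.137,.032]))
im=cv2.imread('pics/w17.png');g=cv2.cvtColor(im,cv2.COLOR_BGR2GRAY)
E
```

```text
t 20.82 pos [0.6441 0.1359 0.151 ] rot [-1.578 -0.01   0.88 ] F [ 0.6 -0.4  1.3] w 0.0821
(array([0.8, 1. , 0.8]), 0.1, 'yaw 0.880 j7 0.76')
[[274.14101263 206.8182798 ]]
```

View pics/w17.png

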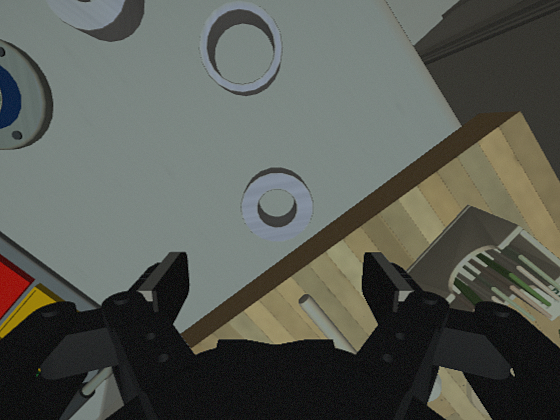

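{"method": "play_rows", "body": {
  "deltas": [
    {"slide": [1, 40, 0.5], "spin": 0},
    {"slide": [1, 80, 0.5], "spin": 0},
    {"slide": [1, 105, 0.5], "spin": 0},
    {"slide": [1, 119, 0.5], "spin": 0},
    {"slide": [1, 120, 0.5], "spin": 0}
  ]
}}

```text
time_s: 21.5
eef_pos: [0.6459, 0.1369, 0.0312]
eef_rot: [-1.578, -0.01, 0.879]
ft_force: [-0.1, 0.9, 0.4]
gripper_width: 0.082
```

{"method": "play_rows", "body": {
  "deltas": [
    {"slide": [0, 0, 0], "spin": 0},
    {"slide": [0, 0, 0], "spin": 0},
    {"slide": [0, 0, 0], "spin": 0},
    {"slide": [0, 0, 0], "spin": 0}
  ],
  "grip": 50,
  "grip_force": 40
}}

```text
time_s: 22.0
eef_pos: [0.6466, 0.1369, 0.0329]
eef_rot: [-1.579, -0.011, 0.879]
ft_force: [-2.7, -1.1, 10.3]
gripper_width: 0.0583
```

```bash
python3 - <<'E'
from h import *
st(); snap('wrist','w18')
E
```

```text
t 22.0 pos [0.6466 0.1369 0.0329] rot [-1.579 -0.011  0.879] F [-2.7 -1.1 10.3] w 0.0583
```

View pics/w18.png

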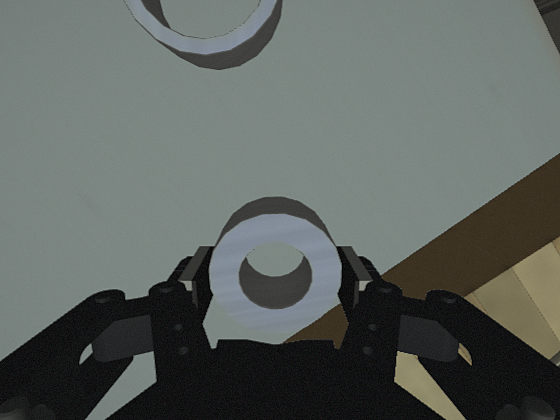

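{"method": "play_rows", "body": {
  "deltas": [
    {"slide": [0, -5, 0], "spin": 0},
    {"slide": [0, -30, 0], "spin": 0},
    {"slide": [0, -60, 0], "spin": 0},
    {"slide": [0, -100, 0], "spin": 0},
    {"slide": [0, -115, 0], "spin": 0}
  ]
}}

```text
time_s: 22.68
eef_pos: [0.646, 0.1366, 0.151]
eef_rot: [-1.581, -0.014, 0.879]
ft_force: [0.2, 0.0, -1.3]
gripper_width: 0.0579
```

```bash
python3 - <<'E'
from h import *
st();print(plan((.4298,.0172,.15),.878))
E
```

```text
t 22.68 pos [0.646  0.1366 0.151 ] rot [-1.581 -0.014  0.879] F [ 0.2  0.  -1.3] w 0.0579
(array([-229.9,   -3.2,   90.3]), 0.0, 'yaw 0.879 j7 0.76')
```

{"method": "play_rows", "body": {
  "deltas": [
    {"slide": [-45, -1, 18], "spin": 0},
    {"slide": [-92, -2, 36], "spin": 0},
    {"slide": [-140, -3, 54], "spin": 0},
    {"slide": [-188, -3, 73], "spin": 0},
    {"slide": [-230, -3, 90], "spin": 0}
  ]
}}

```text
time_s: 23.3
eef_pos: [0.4281, 0.0161, 0.1499]
eef_rot: [-1.581, -0.014, 0.879]
ft_force: [0.5, -1.3, -0.0]
gripper_width: 0.0585
```

{"method": "play_rows", "body": {
  "deltas": [
    {"slide": [0, 0, 0], "spin": 0},
    {"slide": [0, 0, 0], "spin": 0}
  ]
}}

```text
time_s: 23.55
eef_pos: [0.4287, 0.0164, 0.1501]
eef_rot: [-1.581, -0.015, 0.879]
ft_force: [0.6, 0.2, -1.0]
gripper_width: 0.0586
```

```bash
python3 - <<'E'
from h import *
st();print(plan((.4298,.0172,.10),.878)); snap('wrist','w19')
E
```

```text
t 23.55 pos [0.4287 0.0164 0.1501] rot [-1.581 -0.015  0.879] F [ 0.6  0.2 -1. ] w 0.0586
(array([ 0.5, 50.2,  0.2]), 0.0, 'yaw 0.879 j7 0.91')
```

View pics/w19.png

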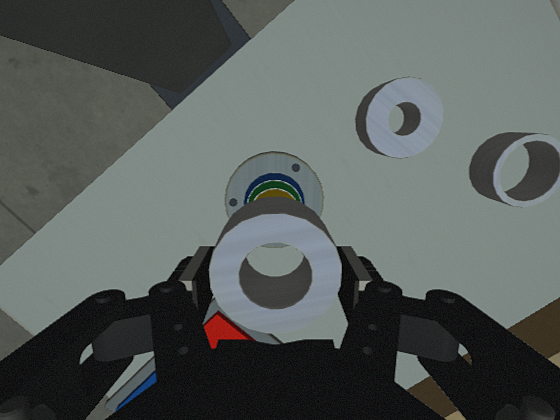

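{"method": "play_rows", "body": {
  "deltas": [
    {"slide": [0.5, 15, 0], "spin": 0},
    {"slide": [0.5, 30, 0], "spin": 0},
    {"slide": [0.5, 45, 0], "spin": 0},
    {"slide": [0.5, 54, 0], "spin": 0},
    {"slide": [0.5, 60, 0], "spin": 0}
  ]
}}

```text
time_s: 24.22
eef_pos: [0.4307, 0.0174, 0.0896]
eef_rot: [-1.581, -0.015, 0.879]
ft_force: [-0.1, -0.8, -0.6]
gripper_width: 0.0582
```

{"method": "play_rows", "body": {
  "deltas": [
    {"slide": [0, 2, 0], "spin": 0},
    {"slide": [0, 4, 0], "spin": 0},
    {"slide": [0, 6, 0], "spin": 0}
  ]
}}

```text
time_s: 24.6
eef_pos: [0.4307, 0.0171, 0.0837]
eef_rot: [-1.582, -0.015, 0.879]
ft_force: [-2.6, -6.5, 6.1]
gripper_width: 0.0585
```

{"method": "play_rows", "body": {
  "deltas": [
    {"slide": [-0.8, 1, -0.6], "spin": 0},
    {"slide": [-0.8, 2, -0.6], "spin": 0},
    {"slide": [-0.8, 2.5, -0.6], "spin": 0}
  ]
}}

```text
time_s: 24.98
eef_pos: [0.4307, 0.016, 0.0814]
eef_rot: [-1.582, -0.015, 0.879]
ft_force: [-1.7, -2.3, 10.2]
gripper_width: 0.0585
```

{"method": "play_rows", "body": {
  "deltas": [
    {"slide": [0, 0, 0], "spin": 0},
    {"slide": [0, 0, 0], "spin": 0},
    {"slide": [0, 0, 0], "spin": 0}
  ],
  "grip": 75
}}

```text
time_s: 25.35
eef_pos: [0.4308, 0.0161, 0.0814]
eef_rot: [-1.582, -0.015, 0.879]
ft_force: [-0.3, 0.3, 0.1]
gripper_width: 0.0755
```

```bash
python3 - <<'E'
from h import *
s=st(); look('s20'); snap('wrist','w20')
E
```

```text
t 25.35 pos [0.4308 0.0161 0.0814] rot [-1.582 -0.015  0.879] F [-0.3  0.3  0.1] w 0.0755
```

View pics/s20c.png

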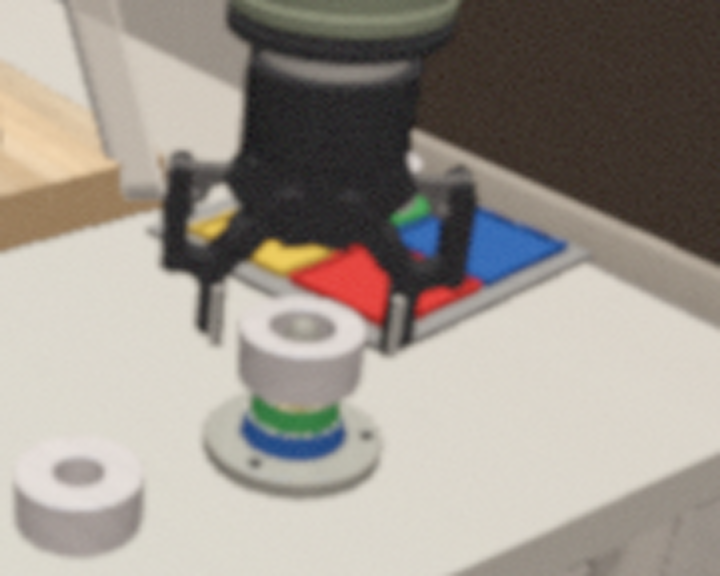

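View pics/w20.png

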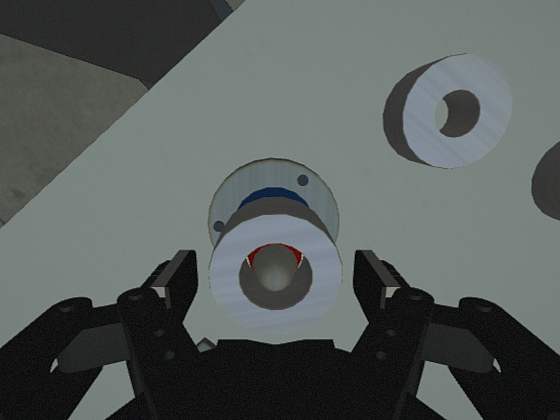

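{"method": "play_rows", "body": {
  "deltas": [
    {"slide": [0, 0, 0], "spin": 0},
    {"slide": [0, 0, 0], "spin": 0},
    {"slide": [0, 0, 0], "spin": 0},
    {"slide": [0, 0, 0], "spin": 0}
  ],
  "grip": 50,
  "grip_force": 40
}}

```text
time_s: 25.95
eef_pos: [0.4308, 0.0161, 0.0814]
eef_rot: [-1.582, -0.015, 0.879]
ft_force: [-0.2, -0.5, -0.8]
gripper_width: 0.0583
```

{"method": "play_rows", "body": {
  "deltas": [
    {"slide": [0, -8, 0], "spin": 0},
    {"slide": [0, -25, 0], "spin": 0},
    {"slide": [0, -50, 0], "spin": 0},
    {"slide": [0, -70, 0], "spin": 0},
    {"slide": [0, -72, 0], "spin": 0}
  ]
}}

```text
time_s: 26.58
eef_pos: [0.43, 0.0159, 0.1547]
eef_rot: [-1.583, -0.017, 0.879]
ft_force: [0.1, 0.9, -2.4]
gripper_width: 0.0586
```

```bash
python3 - <<'E'
from h import *
s=st(); snap('wrist','w21')
print(plan((.607,-.123,.15),.878))
E
```

```text
t 26.57 pos [0.43   0.0159 0.1547] rot [-1.583 -0.017  0.879] F [ 0.1  0.9 -2.4] w 0.0586
(array([   5.9,    6.8, -225. ]), 0.1, 'yaw 0.879 j7 0.91')
```

{"method": "play_rows", "body": {
  "deltas": [
    {"slide": [1, 1, -40], "spin": 0},
    {"slide": [2, 2, -85], "spin": 0},
    {"slide": [4, 4, -132], "spin": 0},
    {"slide": [5, 5, -180], "spin": 0},
    {"slide": [6, 7, -225], "spin": 0}
  ]
}}

```text
time_s: 27.25
eef_pos: [0.6077, -0.124, 0.1487]
eef_rot: [-1.581, -0.016, 0.879]
ft_force: [0.1, -0.4, -1.3]
gripper_width: 0.0584
```

{"method": "play_rows", "body": {
  "deltas": [
    {"slide": [0, 0, 0], "spin": 0},
    {"slide": [0, 0, 0], "spin": 0}
  ]
}}

```text
time_s: 27.5
eef_pos: [0.6069, -0.1238, 0.1475]
eef_rot: [-1.579, -0.015, 0.879]
ft_force: [0.1, 0.7, -0.8]
gripper_width: 0.058
```

```bash
python3 - <<'E'
from h import *
s=st(); snap('wrist','w22')
G=(.607,-.123); print(plan((*G,.046),.878)); print(proj('w22',[*G,.0105]))
E
```

```text
t 27.5 pos [ 0.6069 -0.1238  0.1475] rot [-1.579 -0.015  0.879] F [ 0.1  0.7 -0.8] w 0.058
(array([ -1.2, 101.9,   1.1]), 0.1, 'yaw 0.879 j7 1.18')
[[273.1128927  201.58490025]]
```

View pics/w22.png

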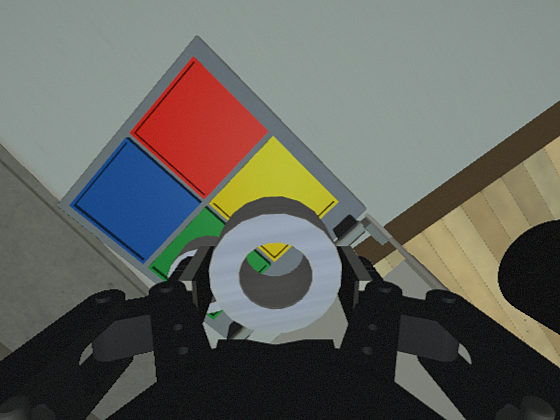

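{"method": "play_rows", "body": {
  "deltas": [
    {"slide": [0, 25, 0], "spin": 0},
    {"slide": [-0.5, 50, 0.5], "spin": 0},
    {"slide": [-0.5, 75, 0.5], "spin": 0},
    {"slide": [-0.5, 95, 0.5], "spin": 0},
    {"slide": [-0.5, 101, 0.5], "spin": 0}
  ]
}}

```text
time_s: 28.18
eef_pos: [0.6072, -0.1223, 0.0459]
eef_rot: [-1.578, -0.014, 0.88]
ft_force: [0.3, -0.1, -0.9]
gripper_width: 0.0584
```

{"method": "play_rows", "body": {
  "deltas": [
    {"slide": [0, 1.5, 0], "spin": 0},
    {"slide": [0, 3, 0], "spin": 0},
    {"slide": [0, 4.5, 0], "spin": 0},
    {"slide": [0, 4.5, 0], "spin": 0}
  ]
}}

```text
time_s: 28.68
eef_pos: [0.6076, -0.1223, 0.0434]
eef_rot: [-1.579, -0.015, 0.88]
ft_force: [-10.6, 3.3, 24.8]
gripper_width: 0.0582
```

{"method": "play_rows", "body": {
  "deltas": [
    {"slide": [0, -1, 0], "spin": 0},
    {"slide": [0, -1, 0], "spin": 0},
    {"slide": [0, -1, 0], "spin": 0}
  ],
  "grip": 72
}}

```text
time_s: 29.05
eef_pos: [0.6076, -0.1223, 0.0444]
eef_rot: [-1.579, -0.015, 0.88]
ft_force: [-0.6, -0.5, -0.2]
gripper_width: 0.0719
```

{"method": "play_rows", "body": {
  "deltas": [
    {"slide": [0, -15, 0], "spin": 0},
    {"slide": [0, -40, 0], "spin": 0},
    {"slide": [0, -75, 0], "spin": 0},
    {"slide": [0, -110, 0], "spin": 0},
    {"slide": [0, -130, 0], "spin": 0}
  ]
}}

```text
time_s: 29.68
eef_pos: [0.606, -0.1234, 0.1772]
eef_rot: [-1.581, -0.017, 0.88]
ft_force: [0.5, 0.5, -0.2]
gripper_width: 0.0718
```

```bash
python3 - <<'E'
from h import *
s=st(); snap('wrist','w23'); snap('scene','s23')
print(plan((.538,.192,.15),.878),s['joint_positions'].round(2))
E
```

```text
t 29.68 pos [ 0.606  -0.1234  0.1772] rot [-1.581 -0.017  0.88 ] F [ 0.5  0.5 -0.2] w 0.0718
(array([198.8,  28.1, 254.2]), 0.1, 'yaw 0.880 j7 1.18') [-0.07  0.61  0.27  1.71 -0.22  0.83  1.18]
```

View pics/w23.png

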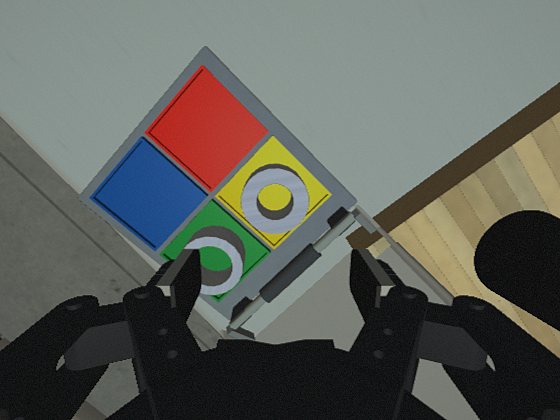

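View pics/s23.png

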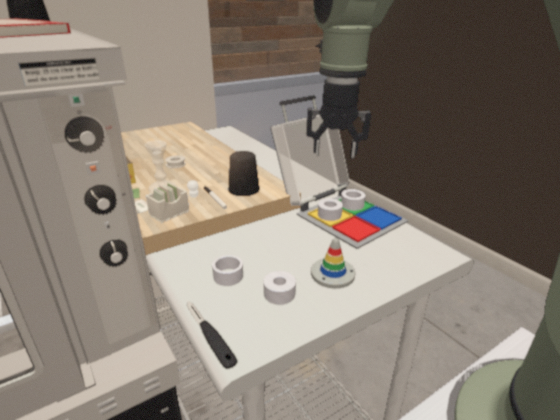

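```bash
python3 - <<'E'
from h import *
print(tri([('top0',(125,242)),('scene0',(110,42))]),tri([('top0',(125,242)),('scene0',(122,82))]))
print(plan((.56,.06,.17),.1))
E
```

```text
(array([0.54599731, 0.31520295, 0.42573639]), [np.float64(0.015862829286168546), np.float64(0.01586282928616856)]) (array([0.54271006, 0.3208751 , 0.3800842 ]), [np.float64(0.004744315575561521), np.float64(0.004744315575561469)])
(array([111.5,   7.7, 152.9]), 44.7, 'yaw 0.880 j7 1.18')
```

{"method": "play_rows", "body": {
  "deltas": [
    {"slide": [30, 0, 38], "spin": 0},
    {"slide": [66, 0, 84], "spin": 0},
    {"slide": [104, 0, 133], "spin": 0},
    {"slide": [142, 10, 181], "spin": 0},
    {"slide": [175, 20, 224], "spin": 0}
  ],
  "grip": 82
}}

```text
time_s: 30.4
eef_pos: [0.5451, 0.1565, 0.1578]
eef_rot: [-1.582, -0.018, 0.88]
ft_force: [1.8, 0.9, 0.8]
gripper_width: 0.0821
```

```bash
python3 - <<'E'
from h import *
st();print(plan((.538,.192,.15),.878))
E
```

```text
t 30.4 pos [0.5451 0.1565 0.1578] rot [-1.582 -0.018  0.88 ] F [1.8 0.9 0.8] w 0.0821
(array([22.7,  7.9, 28.2]), 0.1, 'yaw 0.880 j7 0.69')
```

{"method": "play_rows", "body": {
  "deltas": [
    {"slide": [12, 4, 14], "spin": 0},
    {"slide": [22.5, 8, 28], "spin": 0},
    {"slide": [22.5, 8, 28], "spin": 0},
    {"slide": [22.5, 8, 28], "spin": 0}
  ]
}}

```text
time_s: 30.9
eef_pos: [0.5385, 0.1902, 0.15]
eef_rot: [-1.583, -0.018, 0.878]
ft_force: [-0.4, -0.2, 0.0]
gripper_width: 0.0817
```

```bash
python3 - <<'E'
from h import *
s=st();print(plan((.538,.192,.15),.878));snap('wrist','w24')
print(proj('w24',[.538,.192,.032]),s['joint_positions'].round(2))
E
```

```text
t 30.9 pos [0.5385 0.1902 0.15  ] rot [-1.583 -0.018  0.878] F [-0.4 -0.2  0. ] w 0.0817
(array([1.1, 0. , 1.5]), 0.0, 'yaw 0.878 j7 0.63')
[[273.29873114 205.58282762]] [-0.64  0.58  0.27  1.86 -0.22  0.71  0.63]
```

View pics/w24.png

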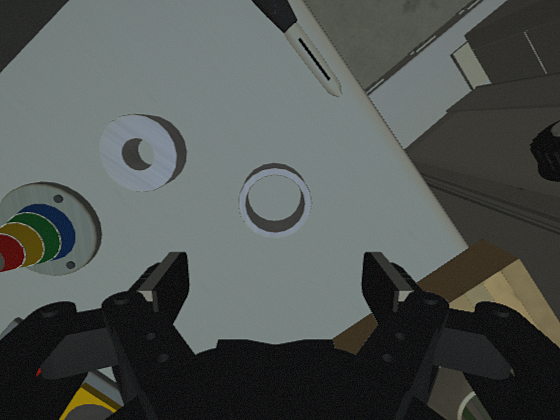

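```bash
python3 - <<'E'
from h import *
s=r.get_state();Rm=R.from_euler('xyz',s['eef_rot']).as_matrix()
print(plan((.538,.192,.031),.878), Rm[:,1])
E
```

```text
(array([ -1.1, 119.1,   3. ]), 0.0, 'yaw 0.878 j7 0.63') [ 0.02073045  0.00604825 -0.99976681]
```

{"method": "play_rows", "body": {
  "deltas": [
    {"slide": [0, 40, 2], "spin": 0},
    {"slide": [0, 80, 3], "spin": 0},
    {"slide": [-0.5, 105, 4], "spin": 0},
    {"slide": [-0.5, 118, 4], "spin": 0},
    {"slide": [-0.5, 119, 4], "spin": 0}
  ]
}}

```text
time_s: 31.58
eef_pos: [0.5378, 0.1924, 0.0309]
eef_rot: [-1.583, -0.017, 0.877]
ft_force: [-0.8, 0.1, 1.1]
gripper_width: 0.0821
```

{"method": "play_rows", "body": {
  "deltas": [
    {"slide": [0, 0, 0], "spin": 0},
    {"slide": [0, 0, 0], "spin": 0},
    {"slide": [0, 0, 0], "spin": 0},
    {"slide": [0, 0, 0], "spin": 0}
  ],
  "grip": 50,
  "grip_force": 40
}}

```text
time_s: 32.08
eef_pos: [0.5384, 0.1924, 0.0322]
eef_rot: [-1.584, -0.019, 0.877]
ft_force: [-1.1, -1.2, 6.5]
gripper_width: 0.0573
```

```bash
python3 - <<'E'
from h import *
st(); snap('wrist','w25')
E
```

```text
t 32.08 pos [0.5384 0.1924 0.0322] rot [-1.584 -0.019  0.877] F [-1.1 -1.2  6.5] w 0.0573
```

View pics/w25.png

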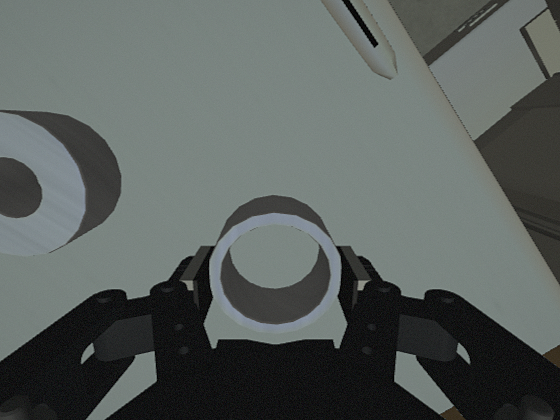

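{"method": "play_rows", "body": {
  "deltas": [
    {"slide": [0, -5, 0], "spin": 0},
    {"slide": [0, -30, 0], "spin": 0},
    {"slide": [0, -60, 0], "spin": 0},
    {"slide": [0, -100, 0], "spin": 0},
    {"slide": [0, -115, 0], "spin": 0}
  ]
}}

```text
time_s: 32.75
eef_pos: [0.5367, 0.192, 0.1499]
eef_rot: [-1.585, -0.022, 0.877]
ft_force: [0.8, -0.7, -0.5]
gripper_width: 0.0575
```

```bash
python3 - <<'E'
from h import *
st();print(plan((.4302,.0165,.15),.878))
E
```

```text
t 32.75 pos [0.5367 0.192  0.1499] rot [-1.585 -0.022  0.877] F [ 0.8 -0.7 -0.5] w 0.0575
(array([-203. ,   -4.1,  -30.4]), -0.0, 'yaw 0.877 j7 0.63')
```

{"method": "play_rows", "body": {
  "deltas": [
    {"slide": [-40, -1, -6], "spin": 0},
    {"slide": [-82, -2, -12], "spin": 0},
    {"slide": [-124, -3, -18], "spin": 0},
    {"slide": [-166, -4, -24], "spin": 0},
    {"slide": [-203, -4, -30], "spin": 0}
  ]
}}

```text
time_s: 33.38
eef_pos: [0.4288, 0.0156, 0.15]
eef_rot: [-1.585, -0.022, 0.877]
ft_force: [1.0, -0.2, -0.0]
gripper_width: 0.0576
```

{"method": "play_rows", "body": {
  "deltas": [
    {"slide": [0, 0, 0], "spin": 0},
    {"slide": [0, 0, 0], "spin": 0}
  ]
}}

```text
time_s: 33.62
eef_pos: [0.4293, 0.016, 0.1501]
eef_rot: [-1.585, -0.023, 0.877]
ft_force: [0.0, 0.1, -1.4]
gripper_width: 0.0572
```

```bash
python3 - <<'E'
from h import *
st();print(plan((.4302,.0165,.062),.878)); snap('wrist','w26')
E
```

```text
t 33.62 pos [0.4293 0.016  0.1501] rot [-1.585 -0.023  0.877] F [ 0.   0.1 -1.4] w 0.0572
(array([-1. , 88.1,  0.9]), -0.1, 'yaw 0.877 j7 0.92')
```

View pics/w26.png

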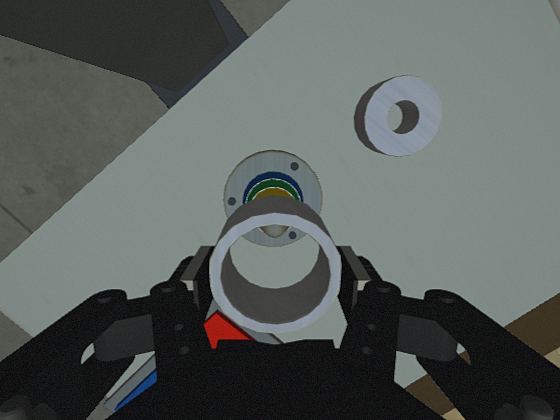

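{"method": "play_rows", "body": {
  "deltas": [
    {"slide": [-0.5, 22, -0.3], "spin": 0},
    {"slide": [-0.5, 44, -0.4], "spin": 0},
    {"slide": [-1, 66, -0.4], "spin": 0},
    {"slide": [-1, 82, -0.4], "spin": 0},
    {"slide": [-1, 88, -0.4], "spin": 0}
  ]
}}

```text
time_s: 34.3
eef_pos: [0.4314, 0.0167, 0.0612]
eef_rot: [-1.584, -0.022, 0.879]
ft_force: [-0.8, 0.3, 0.0]
gripper_width: 0.0574
```

{"method": "play_rows", "body": {
  "deltas": [
    {"slide": [0, 2, 0], "spin": 0},
    {"slide": [0, 4, 0], "spin": 0},
    {"slide": [0, 6, 0], "spin": 0}
  ]
}}

```text
time_s: 34.67
eef_pos: [0.4315, 0.0166, 0.0555]
eef_rot: [-1.585, -0.022, 0.879]
ft_force: [-2.3, -4.4, 3.8]
gripper_width: 0.0574
```

{"method": "play_rows", "body": {
  "deltas": [
    {"slide": [-0.8, 1, -0.3], "spin": 0},
    {"slide": [-0.8, 2, -0.3], "spin": 0},
    {"slide": [-0.8, 2.5, -0.3], "spin": 0}
  ]
}}

```text
time_s: 35.05
eef_pos: [0.4311, 0.0157, 0.053]
eef_rot: [-1.585, -0.022, 0.879]
ft_force: [-3.5, -1.8, 6.4]
gripper_width: 0.0571
```

{"method": "play_rows", "body": {
  "deltas": [
    {"slide": [0, 0, 0], "spin": 0},
    {"slide": [0, 0, 0], "spin": 0},
    {"slide": [0, 0, 0], "spin": 0}
  ],
  "grip": 75
}}

```text
time_s: 35.42
eef_pos: [0.4313, 0.0158, 0.053]
eef_rot: [-1.585, -0.022, 0.879]
ft_force: [-0.4, -0.3, -0.2]
gripper_width: 0.0754
```

```bash
python3 - <<'E'
from h import *
s=st(); look('s27'); snap('wrist','w27')
E
```

```text
t 35.42 pos [0.4313 0.0158 0.053 ] rot [-1.585 -0.022  0.879] F [-0.4 -0.3 -0.2] w 0.0754
```

View pics/s27c.png

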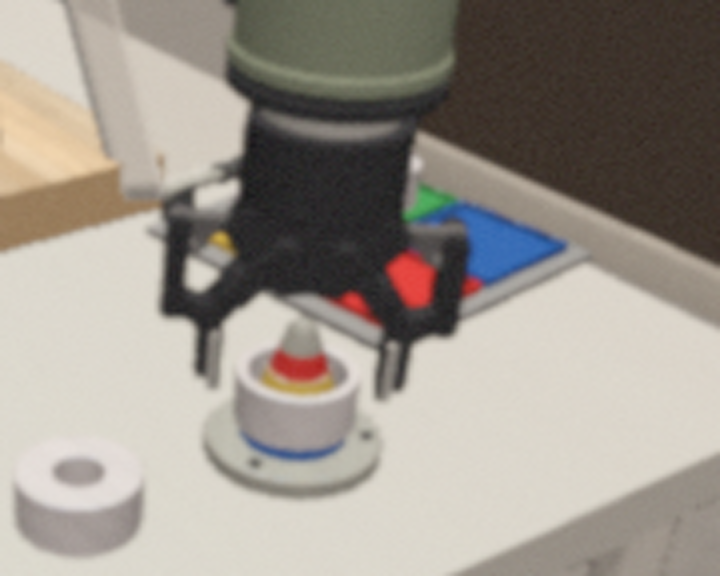

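View pics/w27.png

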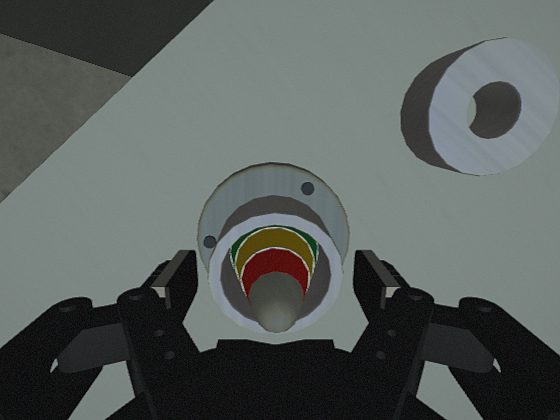

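{"method": "play_rows", "body": {
  "deltas": [
    {"slide": [0, 0, 0], "spin": 0},
    {"slide": [0, 0, 0], "spin": 0},
    {"slide": [0, 0, 0], "spin": 0},
    {"slide": [0, 0, 0], "spin": 0}
  ],
  "grip": 50,
  "grip_force": 40
}}

```text
time_s: 36.02
eef_pos: [0.4312, 0.0158, 0.053]
eef_rot: [-1.585, -0.022, 0.879]
ft_force: [0.5, -0.5, 0.3]
gripper_width: 0.0573
```

{"method": "play_rows", "body": {
  "deltas": [
    {"slide": [0, -8, 0], "spin": 0},
    {"slide": [0.5, -25, 0], "spin": 0},
    {"slide": [1, -50, -0.5], "spin": 0},
    {"slide": [1.5, -80, -1], "spin": 0},
    {"slide": [1.5, -100, -1], "spin": 0}
  ]
}}

```text
time_s: 36.65
eef_pos: [0.4306, 0.0155, 0.1546]
eef_rot: [-1.585, -0.023, 0.879]
ft_force: [-0.0, 0.6, -1.0]
gripper_width: 0.0576
```

```bash
python3 - <<'E'
from h import *
s=st(); 
print(plan((.532,-.2155,.15),.878))
E
```

```text
t 36.65 pos [0.4306 0.0155 0.1546] rot [-1.585 -0.023  0.879] F [-0.   0.6 -1. ] w 0.0576
(array([-113.1,    5.3, -225.5]), 0.0, 'yaw 0.879 j7 0.92')
```

{"method": "play_rows", "body": {
  "deltas": [
    {"slide": [-20, 1, -40], "spin": 0},
    {"slide": [-43, 2, -85], "spin": 0},
    {"slide": [-66, 3, -132], "spin": 0},
    {"slide": [-90, 4, -180], "spin": 0},
    {"slide": [-113, 5, -225], "spin": 0}
  ]
}}

```text
time_s: 37.28
eef_pos: [0.5321, -0.2168, 0.1508]
eef_rot: [-1.585, -0.023, 0.878]
ft_force: [0.6, 0.2, -0.3]
gripper_width: 0.0575
```

{"method": "play_rows", "body": {
  "deltas": [
    {"slide": [0, 0, 0], "spin": 0},
    {"slide": [0, 0, 0], "spin": 0}
  ]
}}

```text
time_s: 37.52
eef_pos: [0.5317, -0.2166, 0.151]
eef_rot: [-1.585, -0.023, 0.878]
ft_force: [0.7, -0.2, -0.8]
gripper_width: 0.0575
```

```bash
python3 - <<'E'
from h import *
s=st(); snap('wrist','w28')
G=(.532,-.2155); print(plan((*G,.046),.878)); print(proj('w28',[*G,.0105]))
E
```

```text
t 37.52 pos [ 0.5317 -0.2166  0.151 ] rot [-1.585 -0.023  0.878] F [ 0.7 -0.2 -0.8] w 0.0575
(array([ -1.9, 105. ,   1.6]), 0.1, 'yaw 0.879 j7 1.38')
[[272.1473089  199.69529545]]
```

View pics/w28.png

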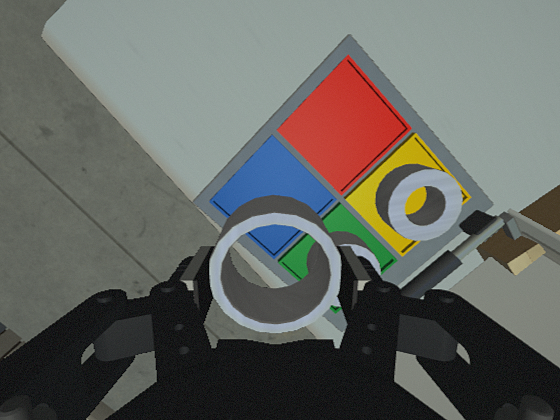

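{"method": "play_rows", "body": {
  "deltas": [
    {"slide": [-0.5, 25, 0.3], "spin": 0},
    {"slide": [-1, 50, 0.6], "spin": 0},
    {"slide": [-1, 75, 0.9], "spin": 0},
    {"slide": [-1, 98, 1], "spin": 0},
    {"slide": [-1, 105, 1], "spin": 0}
  ]
}}

```text
time_s: 38.2
eef_pos: [0.5326, -0.2138, 0.0453]
eef_rot: [-1.583, -0.023, 0.88]
ft_force: [0.9, -0.7, -1.0]
gripper_width: 0.0577
```

{"method": "play_rows", "body": {
  "deltas": [
    {"slide": [0, 1.5, 0], "spin": 0},
    {"slide": [0, 3, 0], "spin": 0},
    {"slide": [0, 4, 0], "spin": 0}
  ]
}}

```text
time_s: 38.58
eef_pos: [0.533, -0.2136, 0.0426]
eef_rot: [-1.584, -0.024, 0.881]
ft_force: [-8.9, 4.8, 32.5]
gripper_width: 0.0576
```

{"method": "play_rows", "body": {
  "deltas": [
    {"slide": [0, -1, 0], "spin": 0},
    {"slide": [0, -1, 0], "spin": 0},
    {"slide": [0, -1, 0], "spin": 0}
  ],
  "grip": 72
}}

```text
time_s: 38.95
eef_pos: [0.5331, -0.2137, 0.0437]
eef_rot: [-1.584, -0.024, 0.881]
ft_force: [-0.1, -1.1, 0.4]
gripper_width: 0.0721
```

{"method": "play_rows", "body": {
  "deltas": [
    {"slide": [0.5, -15, 0], "spin": 0},
    {"slide": [1, -40, 0], "spin": 0},
    {"slide": [1, -75, 0], "spin": 0},
    {"slide": [1, -110, 0], "spin": 0},
    {"slide": [1, -130, 0], "spin": 0}
  ]
}}

```text
time_s: 39.58
eef_pos: [0.5308, -0.2144, 0.1764]
eef_rot: [-1.586, -0.025, 0.88]
ft_force: [0.2, 0.8, -0.2]
gripper_width: 0.0716
```

```bash
python3 - <<'E'
from h import *
s=st(); snap('wrist','w29'); snap('scene','s29')
print(plan((.441,.1365,.15),.878),s['joint_positions'].round(2))
E
```

```text
t 39.58 pos [ 0.5308 -0.2144  0.1764] rot [-1.586 -0.025  0.88 ] F [ 0.2  0.8 -0.2] w 0.0716
(array([212.4,  27.2, 293.7]), 0.1, 'yaw 0.880 j7 1.37') [ 0.09  0.54  0.28  1.84 -0.23  0.77  1.37]
```

View pics/w29.png

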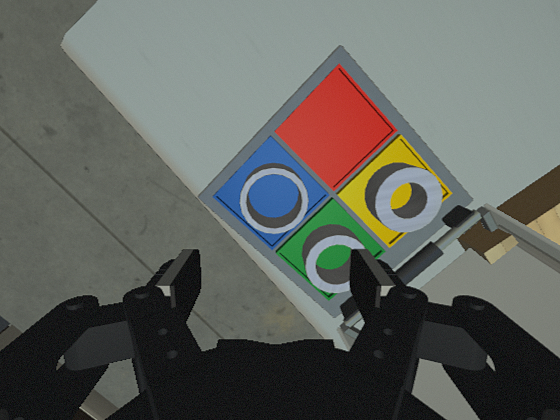

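View pics/s29.png

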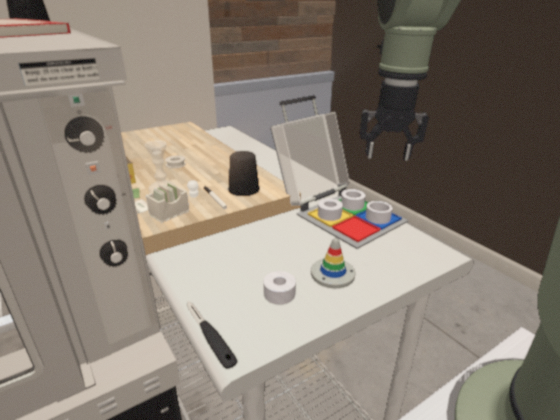

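{"method": "play_rows", "body": {
  "deltas": [
    {"slide": [30, 0, 40], "spin": 0},
    {"slide": [64, 0, 88], "spin": 0},
    {"slide": [98, 0, 135], "spin": 0},
    {"slide": [132, 5, 183], "spin": 0},
    {"slide": [166, 10, 230], "spin": 0}
  ],
  "grip": 82
}}

```text
time_s: 40.3
eef_pos: [0.4592, 0.0617, 0.167]
eef_rot: [-1.587, -0.026, 0.88]
ft_force: [1.2, 0.5, 0.6]
gripper_width: 0.0817
```

```bash
python3 - <<'E'
from h import *
st();print(plan((.440,.1365,.15),.878))
E
```

```text
t 40.3 pos [0.4592 0.0617 0.167 ] rot [-1.587 -0.026  0.88 ] F [1.2 0.5 0.6] w 0.0817
(array([45. , 17.1, 62.7]), 0.1, 'yaw 0.880 j7 0.82')
```

{"method": "play_rows", "body": {
  "deltas": [
    {"slide": [18, 6, 25], "spin": 0},
    {"slide": [36, 13, 50], "spin": 0},
    {"slide": [45, 17, 63], "spin": 0},
    {"slide": [45, 17, 63], "spin": 0},
    {"slide": [45, 17, 63], "spin": 0}
  ]
}}

```text
time_s: 40.92
eef_pos: [0.4401, 0.1356, 0.1503]
eef_rot: [-1.588, -0.025, 0.879]
ft_force: [0.4, -0.5, 0.0]
gripper_width: 0.0823
```

```bash
python3 - <<'E'
from h import *
s=st();print(plan((.440,.1365,.15),.878),plan((.440,.1365,.031),.878));snap('wrist','w30')
print(proj('w30',[.440,.1365,.032]))
E
```

```text
t 40.92 pos [0.4401 0.1356 0.1503] rot [-1.588 -0.025  0.879] F [ 0.4 -0.5  0. ] w 0.0823
(array([0.6, 0.3, 0.6]), 0.1, 'yaw 0.879 j7 0.65') (array([ -2.4, 119.2,   2.7]), 0.1, 'yaw 0.879 j7 0.65')
[[271.64906714 205.84981089]]
```

View pics/w30.png

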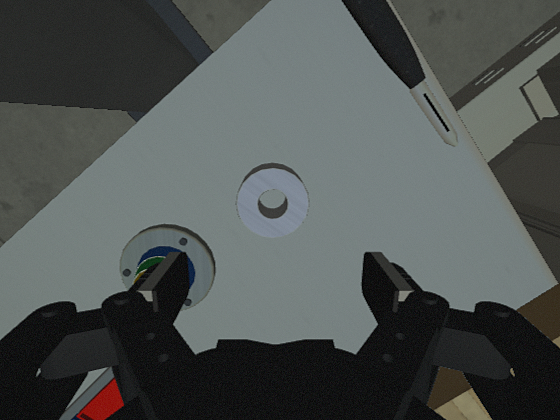

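{"method": "play_rows", "body": {
  "deltas": [
    {"slide": [-0.5, 40, 2], "spin": 0},
    {"slide": [-1, 80, 3], "spin": 0},
    {"slide": [-2, 105, 4], "spin": 0},
    {"slide": [-2, 118, 4], "spin": 0},
    {"slide": [-2, 119, 4], "spin": 0}
  ]
}}

```text
time_s: 41.6
eef_pos: [0.4394, 0.137, 0.0311]
eef_rot: [-1.588, -0.025, 0.878]
ft_force: [-0.1, -0.0, 0.3]
gripper_width: 0.082
```

{"method": "play_rows", "body": {
  "deltas": [
    {"slide": [0, 0, 0], "spin": 0},
    {"slide": [0, 0, 0], "spin": 0},
    {"slide": [0, 0, 0], "spin": 0},
    {"slide": [0, 0, 0], "spin": 0}
  ],
  "grip": 50,
  "grip_force": 40
}}

```text
time_s: 42.1
eef_pos: [0.4399, 0.137, 0.0324]
eef_rot: [-1.588, -0.026, 0.878]
ft_force: [-2.1, -2.8, 15.7]
gripper_width: 0.0592
```

```bash
python3 - <<'E'
from h import *
st(); snap('wrist','w31')
E
```

```text
t 42.1 pos [0.4399 0.137  0.0324] rot [-1.588 -0.026  0.878] F [-2.1 -2.8 15.7] w 0.0592
```

View pics/w31.png

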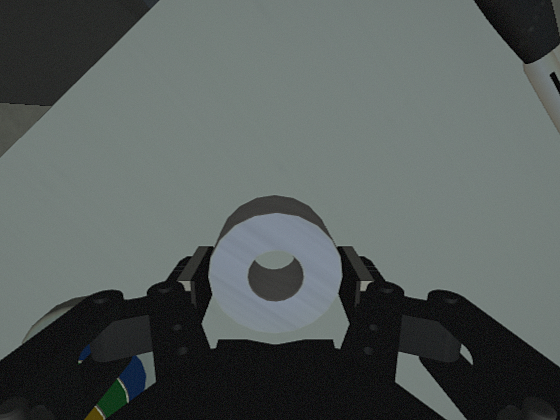

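{"method": "play_rows", "body": {
  "deltas": [
    {"slide": [0, -5, 0], "spin": 0},
    {"slide": [0.5, -30, 0], "spin": 0},
    {"slide": [1, -60, 0], "spin": 0},
    {"slide": [1, -100, 0], "spin": 0},
    {"slide": [1, -118, 0], "spin": 0}
  ]
}}

```text
time_s: 42.78
eef_pos: [0.4375, 0.137, 0.1529]
eef_rot: [-1.589, -0.029, 0.878]
ft_force: [0.3, -0.0, -1.9]
gripper_width: 0.0593
```

```bash
python3 - <<'E'
from h import *
st();print(plan((.4308,.0160,.155),.878))
E
```

```text
t 42.77 pos [0.4375 0.137  0.1529] rot [-1.589 -0.029  0.878] F [ 0.3 -0.  -1.9] w 0.0593
(array([-97.2,  -3.6, -72.2]), -0.0, 'yaw 0.878 j7 0.66')
```

{"method": "play_rows", "body": {
  "deltas": [
    {"slide": [-25, -1, -18], "spin": 0},
    {"slide": [-50, -2, -37], "spin": 0},
    {"slide": [-75, -3, -56], "spin": 0},
    {"slide": [-97, -3.5, -72], "spin": 0},
    {"slide": [-97, -3.5, -72], "spin": 0}
  ]
}}

```text
time_s: 43.4
eef_pos: [0.4307, 0.0147, 0.1557]
eef_rot: [-1.59, -0.03, 0.875]
ft_force: [-0.4, 1.2, -1.6]
gripper_width: 0.0589
```

{"method": "play_rows", "body": {
  "deltas": [
    {"slide": [0, 0, 0], "spin": 0},
    {"slide": [0, 0, 0], "spin": 0}
  ]
}}

```text
time_s: 43.65
eef_pos: [0.4308, 0.0154, 0.1559]
eef_rot: [-1.59, -0.031, 0.875]
ft_force: [0.4, -1.3, -0.6]
gripper_width: 0.0595
```

```bash
python3 - <<'E'
from h import *
st();print(plan((.4308,.0160,.125),.878),plan((.4308,.0160,.108),.878)); snap('wrist','w32'); snap('scene','s32')
E
```

```text
t 43.65 pos [0.4308 0.0154 0.1559] rot [-1.59  -0.031  0.875] F [ 0.4 -1.3 -0.6] w 0.0595
(array([-0.4, 30.9,  1. ]), -0.1, 'yaw 0.875 j7 0.92') (array([-0.9, 47.9,  1.3]), -0.1, 'yaw 0.875 j7 0.92')
```

View pics/w32.png

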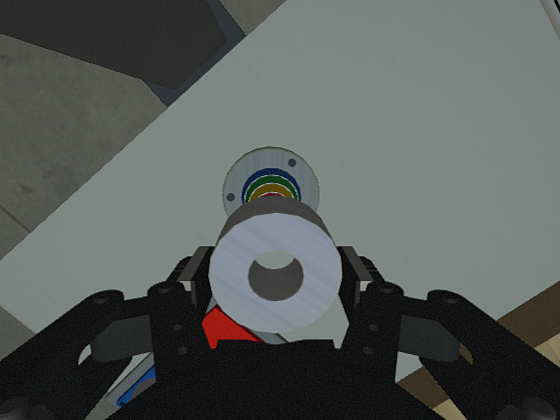

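{"method": "play_rows", "body": {
  "deltas": [
    {"slide": [0, 12, 0.5], "spin": 0},
    {"slide": [-0.4, 24, 0.8], "spin": 0},
    {"slide": [-0.5, 34, 1], "spin": 0},
    {"slide": [-0.7, 40, 1], "spin": 0},
    {"slide": [-0.8, 44, 1], "spin": 0}
  ]
}}

```text
time_s: 44.38
eef_pos: [0.4309, 0.0157, 0.1113]
eef_rot: [-1.59, -0.03, 0.875]
ft_force: [0.4, -0.4, -0.9]
gripper_width: 0.0593
```

```bash
python3 - <<'E'
from h import *
st();look('s33');snap('wrist','w33')
E
```

```text
t 44.38 pos [0.4309 0.0157 0.1113] rot [-1.59  -0.03   0.875] F [ 0.4 -0.4 -0.9] w 0.0593
```

View pics/w33.png

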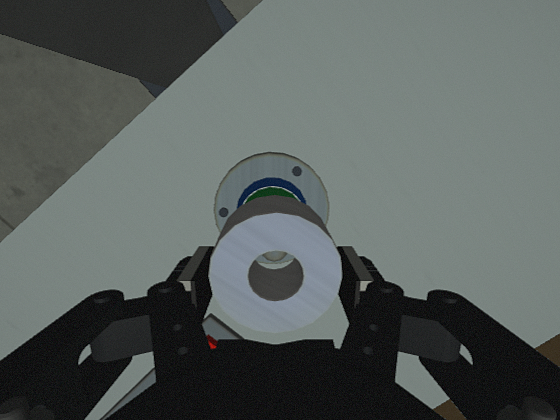

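View pics/s33c.png

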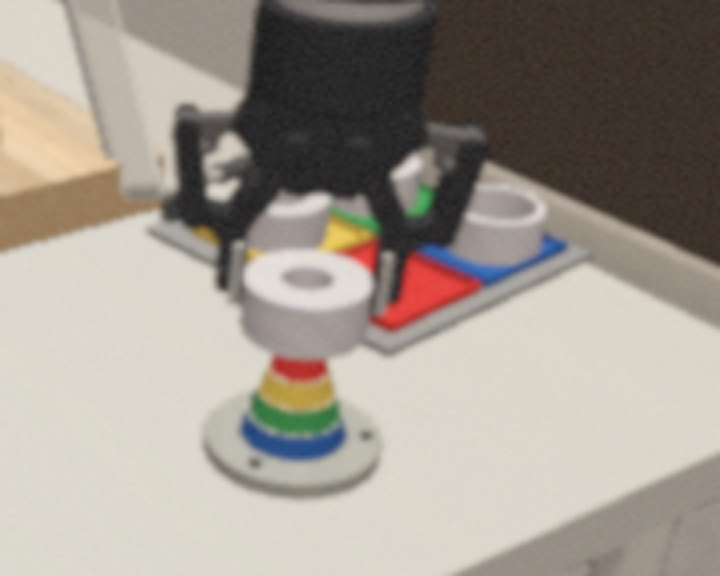

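{"method": "play_rows", "body": {
  "deltas": [
    {"slide": [0, 2, 0], "spin": 0},
    {"slide": [0, 4, 0], "spin": 0},
    {"slide": [0, 6, 0], "spin": 0},
    {"slide": [-0.3, 8, 0], "spin": 0}
  ]
}}

```text
time_s: 44.98
eef_pos: [0.4309, 0.0156, 0.1033]
eef_rot: [-1.59, -0.03, 0.876]
ft_force: [0.1, 0.1, -0.4]
gripper_width: 0.0593
```

{"method": "play_rows", "body": {
  "deltas": [
    {"slide": [0, 1.5, 0], "spin": 0},
    {"slide": [0, 3, 0], "spin": 0},
    {"slide": [0, 4.5, 0], "spin": 0}
  ]
}}

```text
time_s: 45.35
eef_pos: [0.4311, 0.0156, 0.0988]
eef_rot: [-1.59, -0.03, 0.875]
ft_force: [0.3, 0.3, -1.1]
gripper_width: 0.0589
```

{"method": "play_rows", "body": {
  "deltas": [
    {"slide": [0, 1, 0], "spin": 0},
    {"slide": [0, 2, 0], "spin": 0},
    {"slide": [0, 3, 0], "spin": 0}
  ]
}}

```text
time_s: 45.72
eef_pos: [0.4311, 0.0156, 0.0957]
eef_rot: [-1.59, -0.03, 0.875]
ft_force: [-2.2, -0.8, 2.2]
gripper_width: 0.0589
```

{"method": "play_rows", "body": {
  "deltas": [
    {"slide": [0, 1, 0], "spin": 0},
    {"slide": [0, 1.5, 0], "spin": 0}
  ]
}}

```text
time_s: 45.98
eef_pos: [0.4312, 0.0155, 0.0945]
eef_rot: [-1.59, -0.03, 0.875]
ft_force: [-4.0, -2.9, 19.9]
gripper_width: 0.0594
```

{"method": "play_rows", "body": {
  "deltas": [
    {"slide": [0, 0, 0], "spin": 0},
    {"slide": [0, 0, 0], "spin": 0},
    {"slide": [0, 0, 0], "spin": 0}
  ],
  "grip": 75
}}

```text
time_s: 46.35
eef_pos: [0.4312, 0.0155, 0.0945]
eef_rot: [-1.59, -0.03, 0.875]
ft_force: [0.0, -0.0, 0.5]
gripper_width: 0.075
```

```bash
python3 - <<'E'
from h import *
st();look('s34');snap('wrist','w34')
E
```

```text
t 46.35 pos [0.4312 0.0155 0.0945] rot [-1.59  -0.03   0.875] F [ 0.  -0.   0.5] w 0.075
```

View pics/w34.png

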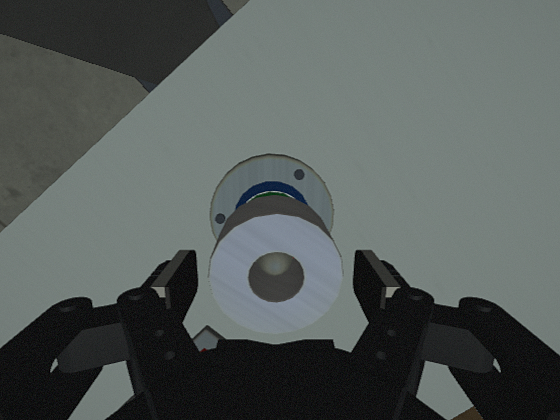

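View pics/s34c.png

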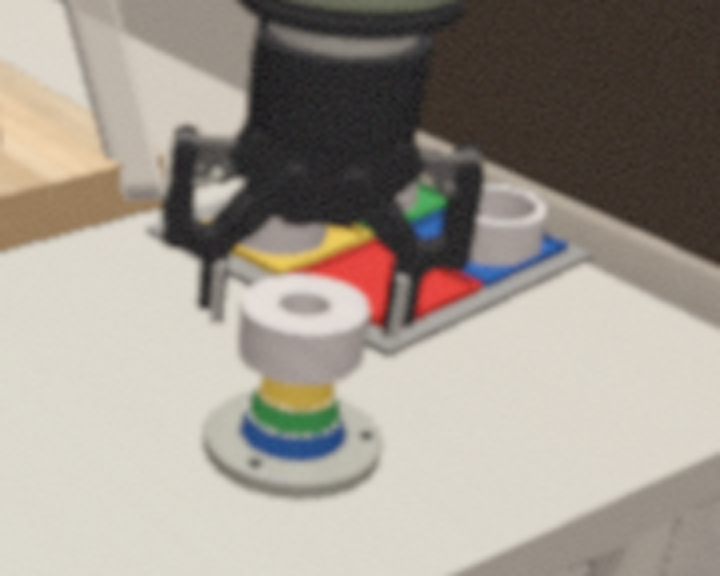

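{"method": "play_rows", "body": {
  "deltas": [
    {"slide": [0, 0, 0], "spin": 0},
    {"slide": [0, 0, 0], "spin": 0},
    {"slide": [0, 0, 0], "spin": 0},
    {"slide": [0, 0, 0], "spin": 0}
  ],
  "grip": 50,
  "grip_force": 40
}}

```text
time_s: 46.95
eef_pos: [0.4313, 0.0155, 0.0945]
eef_rot: [-1.59, -0.03, 0.875]
ft_force: [0.2, -0.2, 3.2]
gripper_width: 0.0592
```

{"method": "play_rows", "body": {
  "deltas": [
    {"slide": [0, -8, 0], "spin": 0},
    {"slide": [0.5, -25, -0.5], "spin": 0},
    {"slide": [1, -45, -1], "spin": 0},
    {"slide": [1, -60, -1], "spin": 0},
    {"slide": [1, -60, -1], "spin": 0}
  ]
}}

```text
time_s: 47.58
eef_pos: [0.431, 0.0151, 0.1555]
eef_rot: [-1.591, -0.032, 0.875]
ft_force: [-0.7, 0.1, -0.5]
gripper_width: 0.059
```

```bash
python3 - <<'E'
from h import *
s=st(); snap('wrist','w35')
print(plan((.523,-.1315,.15),.878))
E
```

```text
t 47.58 pos [0.431  0.0151 0.1555] rot [-1.591 -0.032  0.875] F [-0.7  0.1 -0.5] w 0.059
(array([ -53.6,    6.4, -164.7]), -0.1, 'yaw 0.875 j7 0.93')
```

View pics/w35.png

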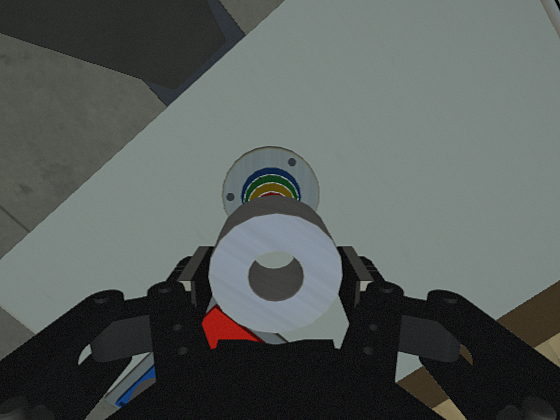

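{"method": "play_rows", "body": {
  "deltas": [
    {"slide": [-11, 1, -33], "spin": 0},
    {"slide": [-24, 2, -74], "spin": 0},
    {"slide": [-37, 4, -115], "spin": 0},
    {"slide": [-48, 5, -147], "spin": 0},
    {"slide": [-53.5, 6.5, -165], "spin": 0}
  ]
}}

```text
time_s: 48.25
eef_pos: [0.5234, -0.1331, 0.1489]
eef_rot: [-1.59, -0.03, 0.874]
ft_force: [0.6, 1.4, -1.2]
gripper_width: 0.0594
```

{"method": "play_rows", "body": {
  "deltas": [
    {"slide": [0, 0, 0], "spin": 0},
    {"slide": [0, 0, 0], "spin": 0}
  ]
}}

```text
time_s: 48.5
eef_pos: [0.5228, -0.1321, 0.1485]
eef_rot: [-1.589, -0.03, 0.875]
ft_force: [-0.3, -0.3, -0.9]
gripper_width: 0.0592
```

```bash
python3 - <<'E'
from h import *
s=st(); snap('wrist','w36')
G=(.523,-.1315); print(plan((*G,.046),.878)); print(proj('w36',[*G,.0105]))
E
```

```text
t 48.5 pos [ 0.5228 -0.1321  0.1485] rot [-1.589 -0.03   0.875] F [-0.3 -0.3 -0.9] w 0.0592
(array([ -2.7, 102.7,   2.1]), -0.2, 'yaw 0.875 j7 1.25')
[[270.58095358 200.09774174]]
```

View pics/w36.png

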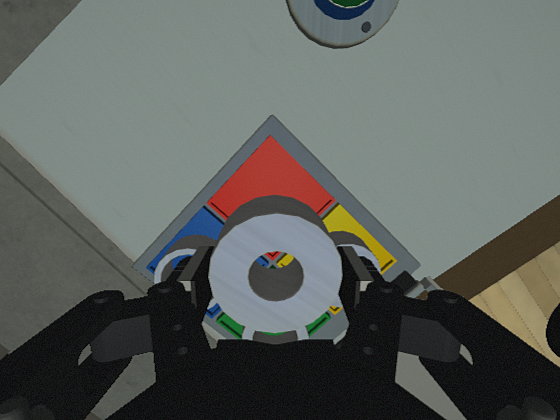

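{"method": "play_rows", "body": {
  "deltas": [
    {"slide": [-0.5, 25, 0.2], "spin": 0},
    {"slide": [-1, 50, 0.5], "spin": 0},
    {"slide": [-1.5, 75, 1], "spin": 0},
    {"slide": [-2, 96, 1], "spin": 0},
    {"slide": [-2, 102, 1], "spin": 0}
  ]
}}

```text
time_s: 49.18
eef_pos: [0.5236, -0.1307, 0.0459]
eef_rot: [-1.587, -0.029, 0.876]
ft_force: [0.4, 0.3, -1.8]
gripper_width: 0.0588
```

{"method": "play_rows", "body": {
  "deltas": [
    {"slide": [0, 1.5, 0], "spin": 0},
    {"slide": [0, 3, 0], "spin": 0},
    {"slide": [0, 4, 0], "spin": 0}
  ]
}}

```text
time_s: 49.55
eef_pos: [0.524, -0.1305, 0.0427]
eef_rot: [-1.588, -0.03, 0.876]
ft_force: [-7.5, 2.9, 25.9]
gripper_width: 0.0587
```

{"method": "play_rows", "body": {
  "deltas": [
    {"slide": [0, -1, 0], "spin": 0},
    {"slide": [0, -1, 0], "spin": 0},
    {"slide": [0, -1, 0], "spin": 0}
  ],
  "grip": 72
}}

```text
time_s: 49.92
eef_pos: [0.524, -0.1305, 0.0438]
eef_rot: [-1.588, -0.03, 0.876]
ft_force: [-0.0, 0.2, 0.8]
gripper_width: 0.072
```

{"method": "play_rows", "body": {
  "deltas": [
    {"slide": [0.5, -15, 0], "spin": 0},
    {"slide": [1, -40, 0], "spin": 0},
    {"slide": [2, -75, 0], "spin": 0},
    {"slide": [2, -115, 0], "spin": 0},
    {"slide": [2, -150, 0], "spin": 0}
  ]
}}

```text
time_s: 50.55
eef_pos: [0.5203, -0.1309, 0.1962]
eef_rot: [-1.589, -0.031, 0.876]
ft_force: [0.2, 0.1, -0.5]
gripper_width: 0.0719
```

{"method": "play_rows", "body": {
  "deltas": [
    {"slide": [30, -20, 40], "spin": 0},
    {"slide": [65, -40, 80], "spin": 0},
    {"slide": [90, -60, 110], "spin": 0},
    {"slide": [90, -60, 110], "spin": 0}
  ]
}}

```text
time_s: 51.05
eef_pos: [0.4914, 0.0107, 0.2591]
eef_rot: [-1.59, -0.034, 0.88]
ft_force: [-0.1, -1.5, -0.4]
gripper_width: 0.0717
```

```bash
python3 - <<'E'
from h import *
s=st(); snap('wrist','w37'); snap('scene','s37'); snap('top','t37')
E
```

```text
t 51.05 pos [0.4914 0.0107 0.2591] rot [-1.59  -0.034  0.88 ] F [-0.1 -1.5 -0.4] w 0.0717
```

View pics/w37.png

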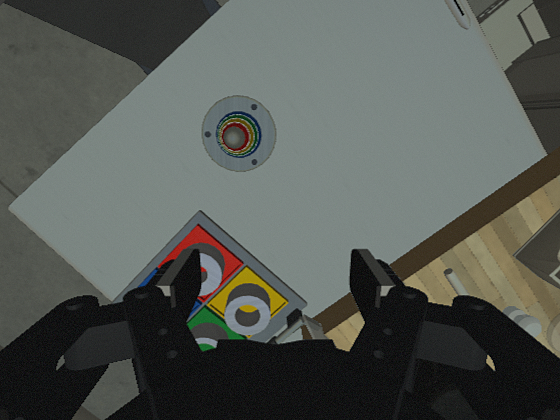

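View pics/s37.png

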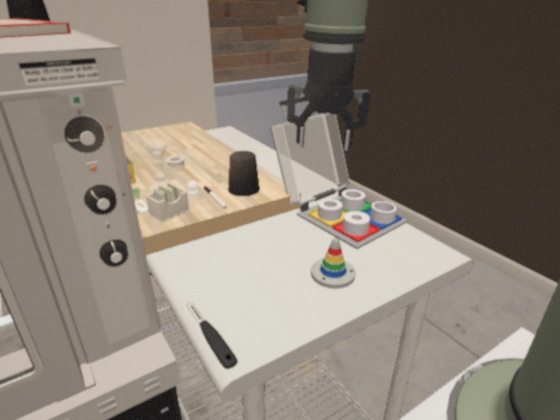

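View pics/t37.png

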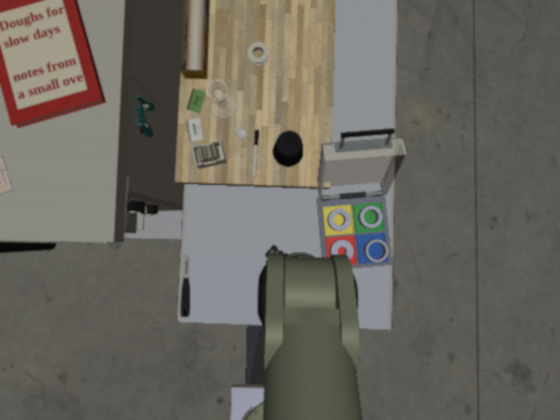

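```bash
python3 - <<'E'
from h import *
a=cv2.imread('pics/t37.png'); b=cv2.imread('pics/s37.png'); c=cv2.imread('pics/s29.png')
f=lambda i,s:cv2.resize(i,s,interpolation=cv2.INTER_CUBIC)
cv2.imwrite('pics/z37.png',np.hstack([f(a[190:275,310:395],(390,390)),f(b[170:250,295:410],(400,390))]))
st()
E
```

```text
t 51.2 pos [0.4913 0.0072 0.2572] rot [-1.589 -0.031  0.875] F [-0.7 -0.9 -0.1] w 0.072
```

View pics/z37.png

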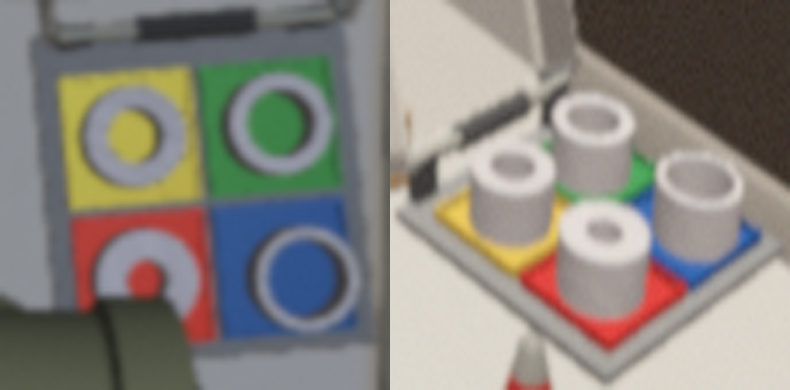

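```bash
python3 - <<'E'
from h import *
k=85/390
for n,u in dict(blue=(303,278),green=(278,123),yellow=(134,136),red=(147,279)).items():
    p=('t37',(310+u[0]*k-.5+.1,190+u[1]*k-.5+.1)); print(n,onz(*p,.0425).round(4))
for n,u in dict(blue=(697,181),green=(593,119),yellow=(513,166),red=(603,231)).items():
    q=('s37',(295+(u[0]-390)*115/400-.4,170+u[1]*80/390-.4)); print(n,onz(*q,.0425).round(4))
E
```

```text
blue [ 0.525  -0.2193  0.0425]
green [ 0.6144 -0.2043  0.0425]
yellow [ 0.6051 -0.1207  0.0425]
red [ 0.5227 -0.1291  0.0425]
blue [ 0.5239 -0.2166  0.0425]
green [ 0.6145 -0.204   0.0425]
yellow [ 0.6055 -0.1202  0.0425]
red [ 0.5223 -0.1273  0.0425]
```

```bash
python3 - <<'E'
from h import *
print(plan((.50,-.17,.20),.878))
E
```

```text
(array([-132.2,   55.4, -119.2]), -0.2, 'yaw 0.875 j7 0.88')
```

{"method": "play_rows", "body": {
  "deltas": [
    {"slide": [-30, 0, -25], "spin": 0},
    {"slide": [-70, 10, -55], "spin": 0},
    {"slide": [-105, 30, -90], "spin": 0},
    {"slide": [-132, 45, -119], "spin": 0},
    {"slide": [-132, 45, -119], "spin": 0}
  ]
}}

```text
time_s: 51.82
eef_pos: [0.4982, -0.174, 0.209]
eef_rot: [-1.588, -0.028, 0.869]
ft_force: [-0.8, -0.7, 0.9]
gripper_width: 0.0721
```

```bash
python3 - <<'E'
from h import *
st();snap('wrist','w38')
im=cv2.imread('pics/w38.png'); cv2.imwrite('pics/w38c.png',cv2.resize(im[80:330,130:430],None,fx=2.6,fy=2.35,interpolation=cv2.INTER_CUBIC))
E
```

```text
t 51.83 pos [ 0.4982 -0.174   0.209 ] rot [-1.588 -0.028  0.869] F [-0.8 -0.7  0.9] w 0.0721
```

View pics/w38c.png

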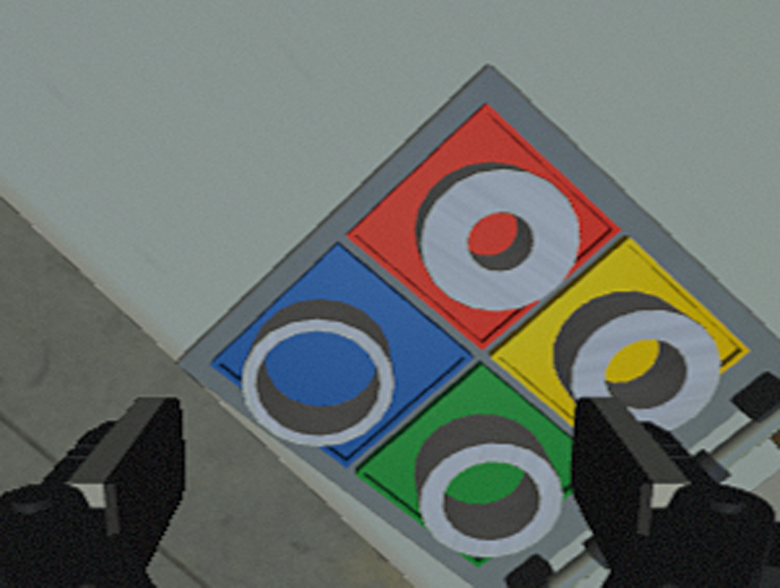

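```bash
python3 - <<'E'
from h import *
c=np.array([np.cos(.093),np.sin(.093)]);l=np.array([-c[1],c[0]])
U=lambda u,v:('w38',(130+(u+.5)/2.6-.5,80+(v+.5)/2.35-.5))
P={}
for n,u,d in [('blue',(318.5,383),(341,355)),('red',(500,239),(485,225)),('yellow',(646,370),None),('green',(491,500),None)]:
    p=onz(*U(*u),.0425); print(n,p.round(4)); P[n]=p
for n,u in [('blue',[(339,244),(472,356),(346,467),(212,362)]),('red',[(487,103),(620,231),(483,348),(350,236)])]:
    q=np.mean([onz(*U(*x),.0105 if 1 else 0)[:2] for x in u],0); d=P[n][:2]-q; print(n,'dish',q.round(4),'offset case x,y mm',(d@c*1000).round(1),(d@l*1000).round(1))
E
```

```text
blue [ 0.5258 -0.221   0.0425]
red [ 0.5221 -0.1285  0.0425]
yellow [ 0.605  -0.1202  0.0425]
green [ 0.6151 -0.2053  0.0425]
blue dish [ 0.5327 -0.2152] offset case x,y mm -7.4 -5.1
red dish [ 0.5244 -0.1308] offset case x,y mm -2.1 2.5
```

```bash
python3 - <<'E'
from h import *
st();print(plan((.5258,-.2195,.12),.878))
E
```

```text
t 51.88 pos [ 0.4986 -0.1721  0.2095] rot [-1.588 -0.029  0.871] F [ 0.7  0.9 -0. ] w 0.0719
(array([-21.4,  89.8, -49.8]), -0.4, 'yaw 0.871 j7 1.32')
```

{"method": "play_rows", "body": {
  "deltas": [
    {"slide": [-10, 10, -25], "spin": 0},
    {"slide": [-21, 30, -50], "spin": 0},
    {"slide": [-21.5, 60, -50], "spin": 0},
    {"slide": [-21.5, 75, -50], "spin": 0},
    {"slide": [-21.5, 75, -50], "spin": 0}
  ],
  "grip": 82
}}

```text
time_s: 52.5
eef_pos: [0.525, -0.2193, 0.1344]
eef_rot: [-1.586, -0.029, 0.871]
ft_force: [-0.0, 0.3, 0.4]
gripper_width: 0.0817
```

```bash
python3 - <<'E'
from h import *
st();print(plan((.5258,-.2195,.043),.878));snap('wrist','w39');print(proj('w39',[.5258,-.2195,.0425]))
E
```

```text
t 52.5 pos [ 0.525  -0.2193  0.1344] rot [-1.586 -0.029  0.871] F [-0.   0.3  0.4] w 0.0817
(array([-2.3, 91.3,  0.7]), -0.4, 'yaw 0.871 j7 1.44')
[[271.30511609 217.6101823 ]]
```

View pics/w39.png

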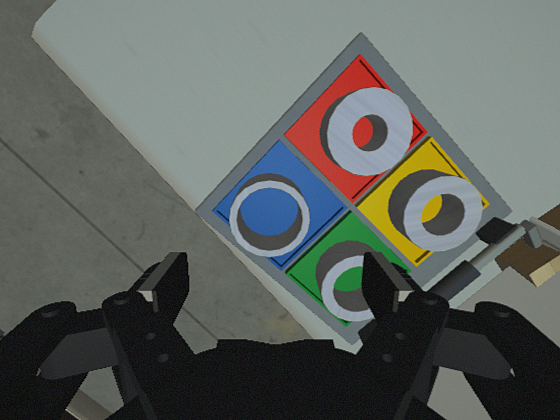

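{"method": "play_rows", "body": {
  "deltas": [
    {"slide": [-1.5, 25, 0.3], "spin": 0},
    {"slide": [-2.5, 50, 0.5], "spin": 0},
    {"slide": [-3, 70, 0.7], "spin": 0},
    {"slide": [-3.5, 86, 0.7], "spin": 0},
    {"slide": [-3.5, 91, 0.7], "spin": 0}
  ]
}}

```text
time_s: 53.18
eef_pos: [0.5257, -0.2206, 0.0441]
eef_rot: [-1.588, -0.029, 0.872]
ft_force: [-0.1, -0.6, 0.1]
gripper_width: 0.0821
```

{"method": "play_rows", "body": {
  "deltas": [
    {"slide": [0, 0, 0], "spin": 0},
    {"slide": [0, 0, 0], "spin": 0},
    {"slide": [0, 0, 0], "spin": 0},
    {"slide": [0, 0, 0], "spin": 0}
  ],
  "grip": 50,
  "grip_force": 40
}}

```text
time_s: 53.68
eef_pos: [0.5261, -0.2207, 0.045]
eef_rot: [-1.588, -0.03, 0.872]
ft_force: [-2.4, 1.6, 7.8]
gripper_width: 0.0574
```

```bash
python3 - <<'E'
from h import *
st();print(plan((.532,-.2150,.049),.878));snap('wrist','w40')
E
```

```text
t 53.67 pos [ 0.5261 -0.2207  0.045 ] rot [-1.588 -0.03   0.872] F [-2.4  1.6  7.8] w 0.0574
(array([ 8.3, -3.8, -1. ]), -0.4, 'yaw 0.872 j7 1.49')
```

View pics/w40.png

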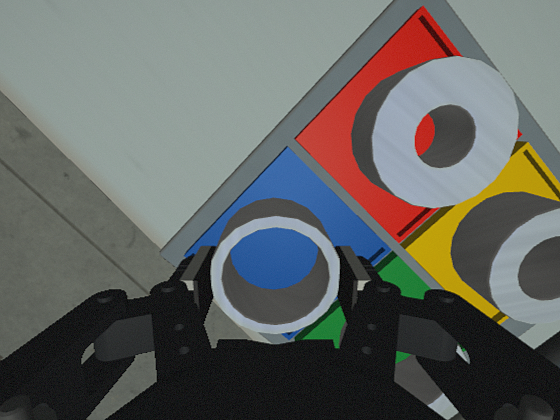

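{"method": "play_rows", "body": {
  "deltas": [
    {"slide": [0, -4, 0], "spin": 0},
    {"slide": [4, -6, 0], "spin": 0},
    {"slide": [8, -6, -0.5], "spin": 0},
    {"slide": [8, -4, -0.5], "spin": 0},
    {"slide": [8, -2, -0.5], "spin": 0}
  ]
}}

```text
time_s: 54.35
eef_pos: [0.5314, -0.2149, 0.0469]
eef_rot: [-1.588, -0.03, 0.872]
ft_force: [0.6, 0.1, -1.0]
gripper_width: 0.0574
```

{"method": "play_rows", "body": {
  "deltas": [
    {"slide": [0, 1, 0], "spin": 0},
    {"slide": [0, 2, 0], "spin": 0},
    {"slide": [0, 2.5, 0], "spin": 0}
  ]
}}

```text
time_s: 54.72
eef_pos: [0.5313, -0.215, 0.0449]
eef_rot: [-1.588, -0.03, 0.871]
ft_force: [-6.5, 2.9, 21.4]
gripper_width: 0.0571
```

{"method": "play_rows", "body": {
  "deltas": [
    {"slide": [0, -1, 0], "spin": 0},
    {"slide": [0, -1, 0], "spin": 0},
    {"slide": [0, -1, 0], "spin": 0}
  ],
  "grip": 72
}}

```text
time_s: 55.1
eef_pos: [0.5313, -0.215, 0.0459]
eef_rot: [-1.588, -0.03, 0.871]
ft_force: [-0.1, -0.3, 0.5]
gripper_width: 0.0718
```

{"method": "play_rows", "body": {
  "deltas": [
    {"slide": [0.5, -15, 0], "spin": 0},
    {"slide": [1, -40, 0], "spin": 0},
    {"slide": [2, -75, 0], "spin": 0},
    {"slide": [2, -115, 0], "spin": 0},
    {"slide": [2, -150, 0], "spin": 0}
  ]
}}

```text
time_s: 55.72
eef_pos: [0.5276, -0.2153, 0.1983]
eef_rot: [-1.589, -0.03, 0.871]
ft_force: [1.1, 0.0, 0.2]
gripper_width: 0.0721
```

{"method": "play_rows", "body": {
  "deltas": [
    {"slide": [30, -20, 40], "spin": 0},
    {"slide": [75, -40, 80], "spin": 0},
    {"slide": [120, -60, 110], "spin": 0},
    {"slide": [150, -60, 130], "spin": 0},
    {"slide": [150, -60, 130], "spin": 0}
  ]
}}

```text
time_s: 56.35
eef_pos: [0.5228, -0.0147, 0.2614]
eef_rot: [-1.589, -0.032, 0.875]
ft_force: [-1.2, -1.2, -0.3]
gripper_width: 0.072
```

```bash
python3 - <<'E'
from h import *
st(); snap('wrist','w41'); snap('scene','s41'); snap('top','t41')
a=cv2.imread('pics/t41.png'); b=cv2.imread('pics/s41.png')
f=lambda i,s:cv2.resize(i,s,interpolation=cv2.INTER_CUBIC)
cv2.imwrite('pics/z41.png',np.hstack([f(a[120:275,300:410],(320,450)),f(b[80:250,270:430],(430,450))]))
E
```

```text
t 56.35 pos [ 0.5228 -0.0147  0.2614] rot [-1.589 -0.032  0.875] F [-1.2 -1.2 -0.3] w 0.072
```

View pics/z41.png

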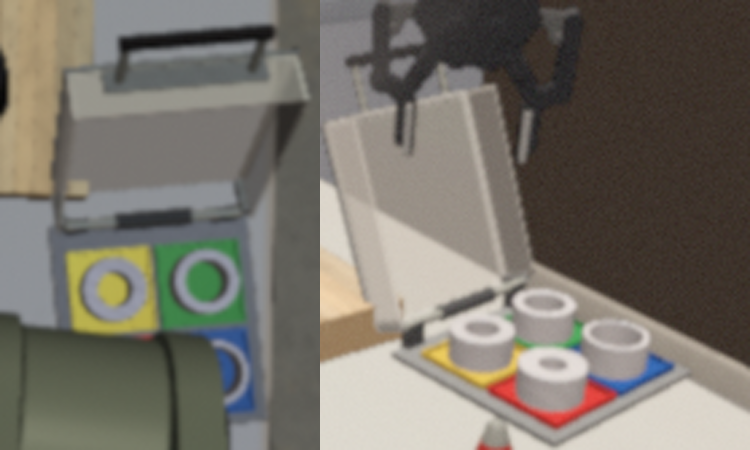

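View pics/s41.png

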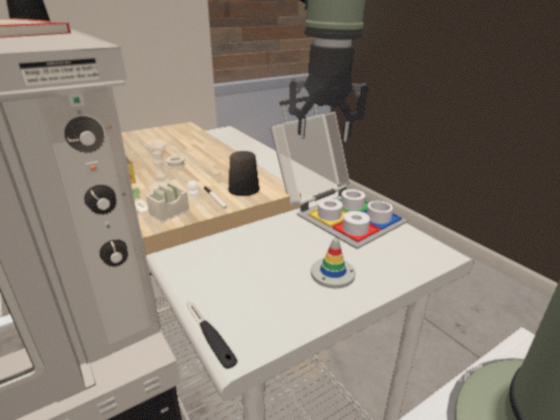

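{"method": "play_rows", "body": {
  "deltas": [
    {"slide": [0, 0, 0], "spin": 0},
    {"slide": [0, 0, 0], "spin": 0},
    {"slide": [0, 0, 0], "spin": 0}
  ]
}}

```text
time_s: 56.88
eef_pos: [0.5225, -0.0189, 0.2608]
eef_rot: [-1.589, -0.03, 0.869]
ft_force: [-0.1, 0.7, -0.2]
gripper_width: 0.0717
```

```bash
python3 - <<'E'
from h import *
s=st(); print(abs(s['joint_velocities']).max()); print(r.hand_in())
E
```

```text
t 56.88 pos [ 0.5225 -0.0189  0.2608] rot [-1.589 -0.03   0.869] F [-0.1  0.7 -0.2] w 0.0717
0.005111402647866103
the job is handed in; nothing more can be done
None
```

The hood is open against its stop, all four rings are in their matching dishes, and the job was handed in at about 57 s of the 210 s allowed.

**Hood:** I gripped the bar, took it round to about 1.9 rad and let go. It stayed open by itself.

**Gauging:** I gauged each ring on the taper and laid it in its dish before starting the next:

| Order | Dish | Lower edge stopped at (above foot) |
|---|---|---|
| 1 | green | about 34 mm |
| 2 | yellow | about 48.5 mm |
| 3 | blue | about 21 mm |
| 4 | red | about 62 mm |

For green, yellow and blue, the scene camera showed the band as well. For red, the ring hid its own band, so the reading rests on the height and on the full yellow band showing just below.

**Last checks:**
- **Final pictures:** They show the hood open and all four rings inside their dishes. The marker, peeler and cup look untouched. The gripper was empty, clear of everything, and read about 0 N.
- **Blue ring:** After I placed it, it was found about 8 mm off its dish centre, against the wall. I had not touched it, so I take it to be the announced knock. I gripped it, re-centred it and set it down again; the floor contact height was the same before and after, so it lay flat both times.
- **Disagreements:** Camera estimates of the ring, taper and dish positions mostly differed by 2–3 mm. Heights from top and wrist camera pairs were off by up to about 25 mm, so I relied on scene and top pairs and on contact. The tool tilt also drifted to about 2°, which the moves allowed for.

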